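# Free the stuck cap of the cake press and load its wooden parts

### The job

Set up the cake press: break the stuck press cap loose with a hard anticlockwise twist, spin it round until it lifts off, and set it down grip upward on the middle of the cork mat. Then load the square pocket inside the press: first the solid base block, then every windowed spacer that is there (two to four, in any order), then the knobbed plate on top with its knob up, each lying flat and squarely in the pocket. Let go of everything and leave the other things on the table where they are.

Things in the scene. Friction and masses are not known exactly. Their poses are not given: they have to be found in the camera images.
- press_pot: aluminium cake-press pot bolted to the table (cannot move), 162 mm across the foot; origin: centre of its underside, z up. The cap's skirt rests on its flange, 14 mm up. Wall: inner radius 60, outer 64, rim 44 mm up. Two outside ledges hold the cap's two lugs: from -10 to +100 degrees anticlockwise (seen from above) of the pot's +x and of its -x axis; lugs lift out through the gaps between.
- pocket (a point): floor centre of the square pocket in the pot (under the cap at first), 14 mm above the pot's underside, axes as the pot's. 60 x 60 mm, sides along x and y, formed by four steel corner guides 54 mm high plus 8 mm flared lead-in, outermost 40 mm from the middle. In mid-side a gap 48 mm wide is open for a finger, with free room out to the wall, 60 mm from the centre.
- cap_grip (a point): centre of the square black grip (40 x 40, 30 mm high, flats along this point's x and y) on top of the deep aluminium cap (150 mm across, 68 high without the grip, 130-200 g). 84 mm above the cap's lower rim, 15 below the grip's top; 98 mm above the table when seated. Stuck: takes about 1 N m anticlockwise (from above) over the first 20 degrees, then spins easily (about 0.2 N m).
- cap_mark (a point): end of the black pointer ridge on the cap's top, 70 mm from its axis along its +x, 68 mm above its lower rim. At first it points along the pot's +x within 0.02 rad. The cap does not rise as it turns; turned 112 to 152 degrees anticlockwise from the start its lugs stand in the gaps and it lifts straight off (70 mm up clears all); at about 157 degrees it meets a stop.
- cap_rim (a point): centre of the cap's lower rim (84 mm straight below cap_grip); z up through the grip
- mat_top (a point): centre of the top of the round cork mat, 152 mm across, 4 mm thick, fixed on the table to the robot's left
- base_center (a point): centre (half-way up) of the base block: solid square wooden block 56 x 56 x 14 mm, sides along its x and y, no hole
- plate_knob (a point): centre of the knob of the top plate: square wooden plate 56 x 56 x 8 mm with an upright square knob 22 x 22 mm on a short neck, all sides along its x and y; the knob reaches from 12 to 32 mm above the plate's underside, this point is 21 mm above that underside; z up
- spacer_1_center (a point): centre (half-way up) of spacer 1: square wooden plate 56 x 56 x 8 mm with a 24 mm square window, sides along its x and y; two to four of the four alike spacers are there (None: absent)
- spacer_2_center (a point): centre (half-way up) of spacer 2: square wooden plate 56 x 56 x 8 mm with a 24 mm square window, sides along its x and y; two to four of the four alike spacers are there (None: absent)
- spacer_3_center (a point): centre (half-way up) of spacer 3: square wooden plate 56 x 56 x 8 mm with a 24 mm square window, sides along its x and y; two to four of the four alike spacers are there (None: absent)
- spacer_4_center (a point): centre (half-way up) of spacer 4: square wooden plate 56 x 56 x 8 mm with a 24 mm square window, sides along its x and y; two to four of the four alike spacers are there (None: absent)
- dumpling_press: cream-coloured round plastic dumpling press lying open, 95 x 141 x 15 mm, a bystander; origin at the centre of its underside
- stamp: small white plunger stamp, 46 wide, 43 high mm, a bystander; origin at the centre of its underside
- cake_a: purple half-moon rice cake 36 x 61 x 23 mm, a bystander; origin at the centre of its underside
- cake_b: green half-moon rice cake 38 x 57 x 26 mm, a bystander; origin at the centre of its underside
- cake_c: persimmon-shaped rice cake with a leaf 50 x 48 x 41 mm, a bystander; origin at the centre of its underside
- cake_d: blue half-moon rice cake 44 x 56 x 20 mm, a bystander; origin at the centre of its underside
- steel_bowl: empty steel bowl, 154 across, 50 high mm, a bystander; origin at the centre of its underside

How it is judged (in metres and radians):
On the way, in this order (a step that is already met when the one before it is completed fails the run):
1. the cap is broken loose: turned more than 60 degrees on the still seated pot (x of cap_mark in the frame of press_pot below 0.035 m and horizontal distance between cap_rim and pocket below 0.006 m and z of cap_rim in the frame of pocket below 0.004 m), for 0.1 s.
2. the cap lies grip upward on the middle of the mat, let go (horizontal distance between cap_rim and mat_top below 0.035 m and z of cap_rim in the frame of mat_top between -0.003 and 0.004 m and angle between cap_rim's own z axis and vertical below 0.06 rad and contact force between the fingers and cap below 0.1 N), for 0.2 s.
3. the base block lies flat on the pocket's floor, let go (horizontal distance between base_center and pocket below 0.005 m and z of base_center in the frame of pocket between 0.004 and 0.01 m and angle between base_center's own z axis and vertical below 0.08 rad and contact force between the fingers and base_block below 0.1 N), for 0.2 s.
4. every spacer present lies flat in the pocket on the base block, let go (horizontal distance between each of spacer_1_center, spacer_2_center, spacer_3_center, spacer_4_center and pocket below 0.005 m and z of spacer_1_center in the frame of pocket between 0.015 and 0.0455 m and angle between each of spacer_1_center, spacer_2_center, spacer_3_center, spacer_4_center's own z axis and vertical below 0.08 rad and z of spacer_2_center in the frame of pocket between 0.015 and 0.0455 m and z of spacer_3_center in the frame of pocket between 0.015 and 0.0455 m and z of spacer_4_center in the frame of pocket between 0.015 and 0.0455 m and contact force between the fingers and spacer_1 below 0.1 N and contact force between the fingers and spacer_2 below 0.1 N and contact force between the fingers and spacer_3 below 0.1 N and contact force between the fingers and spacer_4 below 0.1 N), for 0.2 s.
5. the top plate lies on the spacers, knob up, let go (horizontal distance between plate_knob and pocket below 0.005 m and z of plate_knob in the frame of pocket between 0.047 and 0.071 m and angle between plate_knob's own z axis and vertical below 0.08 rad and z of each of spacer_1_center, spacer_2_center, spacer_3_center, spacer_4_center in the frame of plate_knob below -0.02 m and contact force between the fingers and top_plate below 0.1 N), for 0.2 s.
At the end, for the whole second after the job is handed in: cap flat and grip up on the mat, its centre within 35 mm of the mat's centre; base block on the pocket's floor, all spacers present above it and the top plate above them, knob up, each flat within 0.08 rad and centred in the pocket within 5 mm  (horizontal distance between cap_rim and mat_top below 0.035 m and z of cap_rim in the frame of mat_top between -0.003 and 0.004 m and angle between cap_rim's own z axis and vertical below 0.06 rad and horizontal distance between each of base_center, spacer_1_center, spacer_2_center, spacer_3_center, spacer_4_center, plate_knob and pocket below 0.005 m and z of base_center in the frame of pocket between 0.004 and 0.01 m and angle between each of base_center, spacer_1_center, spacer_2_center, spacer_3_center, spacer_4_center, plate_knob's own z axis and vertical below 0.08 rad and z of spacer_1_center in the frame of pocket between 0.015 and 0.0455 m and z of spacer_2_center in the frame of pocket between 0.015 and 0.0455 m and z of spacer_3_center in the frame of pocket between 0.015 and 0.0455 m and z of spacer_4_center in the frame of pocket between 0.015 and 0.0455 m and z of plate_knob in the frame of pocket between 0.047 and 0.071 m and z of each of spacer_1_center, spacer_2_center, spacer_3_center, spacer_4_center in the frame of plate_knob below -0.02 m); the robot touches nothing.
It fails at once if a bystander is shoved more than 40 mm (distance of any of dumpling_press, stamp, cake_a, cake_b, cake_c, cake_d, steel_bowl from where it was at the start of the episode above 0.04 m).
It fails at once if the cap is tipped over (angle between cap_rim's own z axis and vertical above 0.8 rad).
Of spacer_1, spacer_2, spacer_3, spacer_4 only 2 to 4 are there at a start; the rules pass over those that are not, and their reading is None.
At some moment in a run one of base_block, spacer_1, spacer_2, spacer_3, spacer_4, top_plate may be knocked a few centimetres aside while the robot is not near it.
It also fails if it takes over 210 s, if anything falls off the work surface, if the arm or the gripper's body presses on something with over 40 N, if the wrist force passes 120 N, or if a joint passes its speed limit or range.

### The arm

A 6-joint arm with a two-finger parallel gripper is mounted at the origin on the work surface; the furniture and walls round the work are solid. World frame = base frame: x ahead of the robot, y to its left, z up, the work surface at z = 0. Lengths are in mm, angles in rad, forces in N, time in s.
With the tool pointing down it reaches from about 275 to 750 mm from the base axis. Payload 10.2 kg.
Tool frame: the origin (TCP) lies midway between the tips of the shut fingers; the grasp point (between the pads) lies 19 mm behind it (robot.tcp_to_grasp is the distance from the TCP to the grasp point, in mm); z points along the fingers, y is the direction in which the jaws open and shut (so a half turn about z gives the same grasp; the last joint's range is limited). The gripper opens to 88 mm and grips with 3 to 60 N. Pads are 18 mm wide; open, the fingers measure 123 mm over their backs; the gripper's body (75 mm by 187 mm) begins 45 mm behind the grasp point.
Start: joints at [1.092, 0.313, 1.498, -0, 1.331, -0.223], TCP at [132.848, 507.92, 238.72] pointing down, gripper open.
Joint ranges: [-2.94, 2.94], [-0.97, 2.17], [0.19, 2.56], [-1.23, 4.37], [0.02, 3.11], [-2.88, 2.88]. Speed limits (rad/s): [2.39, 2.39, 3.01, 3.14, 3.14, 3.14].

### API

Orientations are given as a unit quaternion [x, y, z, w].
In Python, from workcell import sensors, get_image, calibration, robot gives the robot as it stands. The module is installed in compiled form; this text tells all that it offers.
- The arm moves only by the shell command python3 -m handwheel 'ROWS'. ROWS is JSON, a list of rows, each a list of 7 numbers: the turn, a rotation vector about the tool's x, y, z each as a share of 30 degrees, from -1 to 1, then the shift along the tool's x, y, z each as a share of 40 cm, from -1 to 1, then the opening in per cent of the stroke, from 0 (shut) to 100 (fully open). In form: [[rx, ry, rz, dx, dy, dz, hand], ...]. A call has 1 to 12 rows; each row is the pose to reach, as a shift and turn from the pose measured when the call began, along the tool's axes at that moment; what a row does not reach only later rows make up. A row lasts 1/12 s, in which the tool goes at most 41.7 mm and 7.16 degrees, less where a joint would pass 70% of its speed; a pose out of reach is approached as far as the arm can. A call with a number of a shift or a turn outside -1 to 1 is refused whole. A call with a gripper value outside its range is refused whole. The fingers move at their own pace and stop on an object; the grip force is fixed at half the most. Time passes only in rows, so rows that repeat a pose let the fingers close. It gives the time, the measured TCP pose, the force and the opening at its end, in the units of the state.
- sensors.get_obs(): the state, without advancing time (a new reading comes with each control period).
- get_image(name): name is "scene" or "side" or "wrist"; returns the picture (384x512x3 uint8, red, green, blue); there is no depth.
- calibration(name): a dict with "fx", "fy", "cx", "cy" (pixels), "rvec" (rotation vector, rad) and "tvec" (3), from world to camera coordinates, as OpenCV has them; the wrist camera has in their place "tool_from_camera" (4x4, takes a point from camera to tool coordinates, whose origin is the TCP and whose axes are the flange's). Camera axes: x right, y down, z forward; pixel columns grow to the right and rows downward; lengths in mm; the calibration is good to about 2 mm. A picture is of the moment at which its call begins: read the wrist's pose just before it. calibration takes no time and is no camera call.
- robot.hand_in(): hands the job in, once; it reports no verdict.
The state is a dict: "clock": time; "q": joint angles; "qd": joint speeds; "joint_torque": joint torques, N m; "ee_pos": TCP position; "orientation": TCP orientation; "contact_force": force on the tool from outside, world axes, zero at the start; "moment": the same for the moment, N m; "opening": opening from 0.0 (shut) to 1.0 (fully open).
Only numpy, scipy, OpenCV 4.12 (cv2) and the standard library are available. Lean on these libraries where they do the work, as an engineer would, in place of code of your own. Each camera call takes 0.05 s, during which the arm holds its last target. There are 200 camera calls.

## Working session

There is one attempt and no reset: what is moved stays moved. The work goes in short steps, Python scripts to look and compute and a shell command to move; the robot and the scene stay as the last step left them, time stands still between calls to the robot, and variables do not carry over. Pictures are saved under pics/ and viewed, about 12 in all and at most 16, crops included, and the job is handed in when it is done.

```bash
mkdir -p pics; ls; cat > h.py <<'E'
import numpy as np, cv2
from scipy.spatial.transform import Rotation as R
from workcell import sensors, get_image, calibration, robot
def snap(name,fn):
    o=sensors.get_obs(); im=get_image(name); cv2.imwrite('pics/'+fn,im[:,:,::-1]); return o,im
E
python3 - <<'E'
from h import *
o,_=snap('scene','s0.png');snap('side','d0.png');snap('wrist','w0.png')
print(o); 
for n in('scene','side','wrist'):print(n,calibration(n))
print(robot.tcp_to_grasp)
E
```

```text
pics
{'clock': 0.0, 'q': array([ 1.09160012e+00,  3.13392119e-01,  1.49840206e+00, -2.02723621e-05,
        1.33102142e+00, -2.23380490e-01]), 'qd': array([-0.00157036,  0.00190482,  0.00019295, -0.00161445,  0.00053701,
       -0.00105893]), 'joint_torque': array([-7.69412436e-04, -4.02212834e+01, -2.52266371e+01,  6.93891803e-02,
        3.52662429e-02, -9.53866447e-05]), 'ee_pos': array([132.73503523, 507.69221111, 238.20387678]), 'orientation': array([ 1.27556956e-01,  9.91831059e-01, -5.77518301e-04, -2.01169173e-04]), 'contact_force': array([-0.17880906, -0.32524195,  0.69882488]), 'moment': array([-0.00846572,  0.02126574,  0.04546051]), 'opening': 0.9957716894102022}
scene {'fx': 416.8682144279785, 'fy': 416.8682144279785, 'cx': 256.96270565814507, 'cy': 187.12883878263625, 'rvec': array([ 0.71358216, -2.63085286,  1.10213168]), 'tvec': array([ 483.75689405,  237.58281607, 1252.85844021])}
side {'fx': 363.236934145297, 'fy': 363.236934145297, 'cx': 256.81539027524104, 'cy': 191.3208618800151, 'rvec': array([ 2.02785276,  0.03067014, -0.05306315]), 'tvec': array([-519.47511441,   90.05079879, 1208.6360502 ])}
wrist {'fx': 332.79678842640897, 'fy': 332.79678842640897, 'cx': 257.59514042064006, 'cy': 189.49728093708057, 'tool_from_camera': array([[ 2.10400299e-05, -9.60105662e-01, -2.79637474e-01,
         7.18112221e+01],
       [ 9.99999209e-01, -3.31376390e-04,  1.21298607e-03,
         1.17581984e+00],
       [-1.25726005e-03, -2.79637278e-01,  9.60104896e-01,
        -1.45735130e+02],
       [ 0.00000000e+00,  0.00000000e+00,  0.00000000e+00,
         1.00000000e+00]])}
18.700000000000003
```

View pics/s0.png

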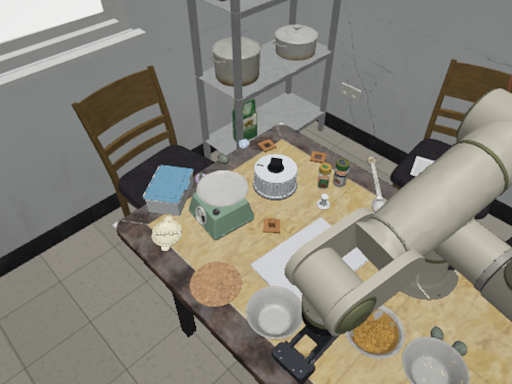

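View pics/d0.png

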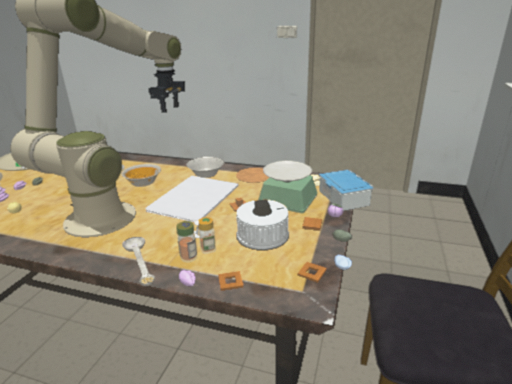

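The scene view shows the pot with cap at (275,175), the mat at (216,284) and wooden plates at (267,146), (318,157) and (272,226). The side view shows the cap at (263,225) and plates at (231,280), (312,272), (313,223) and (238,205). I'll enlarge the crops and project to the table.

```bash
cat >> h.py <<'E'
def ray(name,uv,z,o=None):
    c=calibration(name); d=np.array([(uv[0]-c['cx'])/c['fx'],(uv[1]-c['cy'])/c['fy'],1.])
    if name=='wrist':
        T=np.eye(4);T[:3,:3]=R.from_quat(o['orientation']).as_matrix();T[:3,3]=o['ee_pos'];T=T@c['tool_from_camera']
        Rm,p=T[:3,:3],T[:3,3]
    else:
        Rm=R.from_rotvec(c['rvec']).as_matrix().T;p=-Rm@c['tvec']
    w=Rm@d; return p+w*(z-p[2])/w[2]
E
python3 - <<'E'
from h import *
for n,uv,z,t in [('scene',(277,159),113,'grip top'),('scene',(216,284),4,'mat'),('scene',(267,146),8,'p1'),('scene',(318,157),8,'p2'),('scene',(272,226),8,'p3'),
 ('side',(263,206),100,'grip'),('side',(231,280),8,'a'),('side',(312,272),8,'b'),('side',(313,223),8,'c'),('side',(238,205),8,'d'),('side',(253,175),4,'mat'),('scene',(324,203),10,'stamp')]:
    print(t,n,ray(n,uv,z).round())
a=cv2.imread('pics/d0.png')[165:305,180:365]; b=cv2.imread('pics/s0.png')[120:250,200:370]
a=cv2.resize(a,(600,int(600*a.shape[0]/a.shape[1])),interpolation=2);cv2.imwrite('pics/d0c.png',a)
E
```

```text
grip top scene [ 541. -102.  113.]
mat scene [487. 360.   4.]
p1 scene [ 667. -261.    8.]
p2 scene [ 465. -301.    8.]
p3 scene [451.  90.   8.]
grip side [545. -97. 100.]
a side [ 470. -312.    8.]
b side [ 673. -278.    8.]
c side [698. -39.   8.]
d side [452.  79.   8.]
mat side [489. 346.   4.]
stamp scene [347. -88.  10.]
```

View pics/d0c.png

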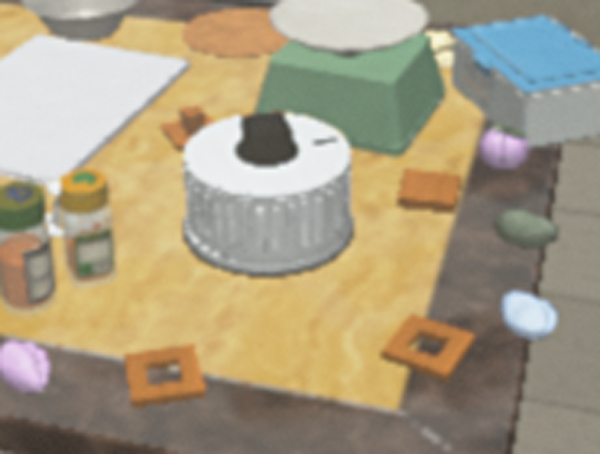

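The crop shows two windowed spacers at (165,375) and (430,345), the solid base block at (430,190) and the knobbed plate at (187,125). The cap pointer is roughly along +x. Next I'll write a row helper and estimate the scale's height.

```bash
cat >> h.py <<'E'
def rows(p,yaw=None,o=None):
    """target TCP world p, tool-x yaw in deg (tool down): prints shares and rows wanted"""
    o=o or sensors.get_obs(); M=R.from_quat(o['orientation']); d=np.array(p,float)-o['ee_pos']
    s=M.inv().apply(d)/400
    if yaw is None: t=np.zeros(3)
    else:
        c,n=np.cos(np.radians(yaw)),np.sin(np.radians(yaw))
        W=R.from_matrix(np.array([[c,n,0],[n,-c,0],[0,0,-1.]])); t=(M.inv()*W).as_rotvec(degrees=True)/30
    x=M.as_matrix()[:,0]
    print('turn',t.round(4),'shift',s.round(4),'n rows',np.ceil([np.linalg.norm(d)/41.7,np.linalg.norm(t)*30/7.16]),'yaw now',np.degrees(np.arctan2(x[1],x[0])).round(2),'tcp',o['ee_pos'].round(1),'t',round(o['clock'],1))
def proj(name,p,o=None):
    c=calibration(name)
    return cv2.projectPoints(np.array([p],float),c['rvec'],c['tvec'],np.array([[c['fx'],0,c['cx']],[0,c['fy'],c['cy']],[0,0,1]]),None)[0].ravel().round(1)
def tri(uv1,uv2):
    a,b=[np.array([ray(n,u,0),ray(n,u,200)]) for n,u in(('scene',uv1),('side',uv2))]
    d1,d2=a[1]-a[0],b[1]-b[0]; k=np.linalg.lstsq(np.c_[d1,-d2],b[0]-a[0],rcond=None)[0]
    return ((a[0]+k[0]*d1+b[0]+k[1]*d2)/2).round()
E
python3 - <<'E'
from h import *
rows([338,205,360],135); print('scale pan',tri((222,184),(288,172)),'grip', tri((277,162),(263,205)), 'box',tri((170,184),(346,187)))
print(proj('scene',(698,-39,7)))
E
```

```text
turn [-1.8000e-03  1.0000e-04  1.0115e+00] shift [-0.6878 -0.6027 -0.3038] n rows [10.  5.] yaw now 165.35 tcp [132.8 507.8 238.3] t 0.1
scale pan [626. 104. 122.] grip [542. -99. 103.] box [827. 135.  50.]
[229.8 176.5]
```

```bash
python3 -m handwheel '[[0,0,1,-0.69,-0.6,-0.3,100],[0,0,1,-0.69,-0.6,-0.3,100],[0,0,1,-0.69,-0.6,-0.3,100],[0,0,1,-0.69,-0.6,-0.3,100],[0,0,1,-0.69,-0.6,-0.3,100],[0,0,1,-0.69,-0.6,-0.3,100],[0,0,1,-0.69,-0.6,-0.3,100],[0,0,1,-0.69,-0.6,-0.3,100],[0,0,1,-0.69,-0.6,-0.3,100],[0,0,1,-0.69,-0.6,-0.3,100],[0,0,1,-0.69,-0.6,-0.3,100],[0,0,1,-0.69,-0.6,-0.3,100]]'; python3 - <<'E'
from h import *
rows([543,-99,330],106)
E
```

```text
clock: 1.15
ee_pos: [338.8, 206.1, 358.0]
orientation: [0.38, 0.925, -0.001, -0.0]
contact_force: [-0.4, 0.7, 0.4]
opening: 0.999
turn [-2.700e-03 -3.000e-04  9.762e-01] shift [-0.8994 -0.1828  0.0699] n rows [9. 5.] yaw now 135.29 tcp [338.8 206.1 358. ] t 1.1
```

```bash
python3 -m handwheel '[[0,0,1,-0.9,-0.183,0.07,100],[0,0,1,-0.9,-0.183,0.07,100],[0,0,1,-0.9,-0.183,0.07,100],[0,0,1,-0.9,-0.183,0.07,100],[0,0,1,-0.9,-0.183,0.07,100],[0,0,1,-0.9,-0.183,0.07,100],[0,0,1,-0.9,-0.183,0.07,100],[0,0,1,-0.9,-0.183,0.07,100],[0,0,1,-0.9,-0.183,0.07,100],[0,0,1,-0.9,-0.183,0.07,100],[0,0,1,-0.9,-0.183,0.07,100],[0,0,1,-0.9,-0.183,0.07,100]]'; python3 - <<'E'
from h import *
o,im=snap('wrist','w1.png'); print(o['ee_pos'],o['orientation'],o['q'])
E
```

```text
clock: 2.15
ee_pos: [543.0, -97.1, 329.6]
orientation: [0.606, 0.796, -0.001, -0.001]
contact_force: [0.7, 0.6, -0.2]
opening: 1.003
[543.04087577 -97.07159816 329.57860168] [ 6.05859768e-01  7.95570730e-01 -5.76635904e-04 -9.07275667e-04] [-3.89007574e-01  3.30179151e-01  1.24071899e+00 -6.44254260e-04
  1.57274575e+00 -6.58111384e-01]
```

View pics/w1.png

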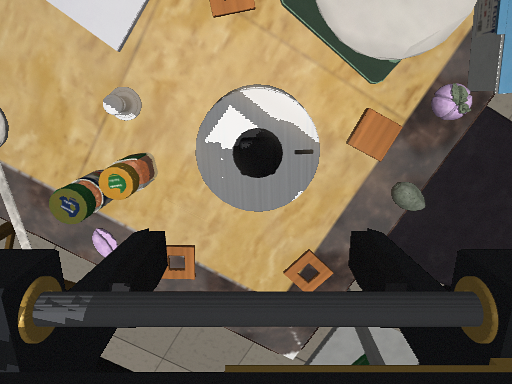

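The wrist view shows the cap with its grip at (258,153) and pointer at (295–313,152), the base block at (374,134), spacers at (178,262) and (308,270), and the knobbed plate at the top (232,5). I'll check the grip's shape and measure.

```bash
python3 - <<'E'
from h import *
im=cv2.imread('pics/w1.png'); o=sensors.get_obs()
g=im[75:225,185:335]; c=cv2.resize(g,(600,600),interpolation=cv2.INTER_CUBIC); c=(255*(c/255.)**0.45).astype('uint8'); cv2.imwrite('pics/w1c.png',c)
for uv,z in [((295,152),84),((313,152),84),((258,148),82),((257.5,153),98),((257.5,153),113),((374,134),14),((178,262),8),((308,270),8)]: print(uv,ray('wrist',uv,z,o).round(1))
# dark blob & orange blobs
hsv=cv2.cvtColor(im,cv2.COLOR_BGR2HSV)
def blobs(m,s,zs):
    k,l,st,ce=cv2.connectedComponentsWithStats(m.astype('uint8'))
    for i in range(1,k):
        if st[i,4]>s:
            cn=cv2.findContours((l==i).astype('uint8'),0,2)[0][0]; r=cv2.minAreaRect(cn)
            P=np.array([ray('wrist',q,zs,o)[:2] for q in cv2.boxPoints(r)]); e=P[1]-P[0]
            print(st[i],P.mean(0).round(1),'size',np.linalg.norm(e).round(1),np.linalg.norm(P[2]-P[1]).round(1),'ang',(np.degrees(np.arctan2(e[1],e[0]))%90).round(1))
blobs((hsv[...,0]<14)&(hsv[...,1]>150)&(hsv[...,2]>60),300,8)
E
```

```text
(295, 152) [585.  -79.5  84. ]
(313, 152) [605.5 -73.8  84. ]
(258, 148) [541.4 -86.9  82. ]
(257.5, 153) [541.7 -90.2  98. ]
(257.5, 153) [541.  -87.6 113. ]
(374, 134) [693.3 -36.1  14. ]
(178, 262) [ 471.9 -304.     8. ]
(308, 270) [ 671.9 -263.3    8. ]
[210   0  45  17 488] [465.6  64.3] size 55.3 18.2 ang 15.4
[ 351  108   52   54 1284] [696.2 -37.2] size 55.3 58.4 ang 79.0
[162 245  33  35 577] [ 472.5 -303.5] size 59.2 49.1 ang 9.2
[284 250  50  41 784] [ 673.5 -267.4] size 59.6 58.5 ang 61.3
```

View pics/w1c.png

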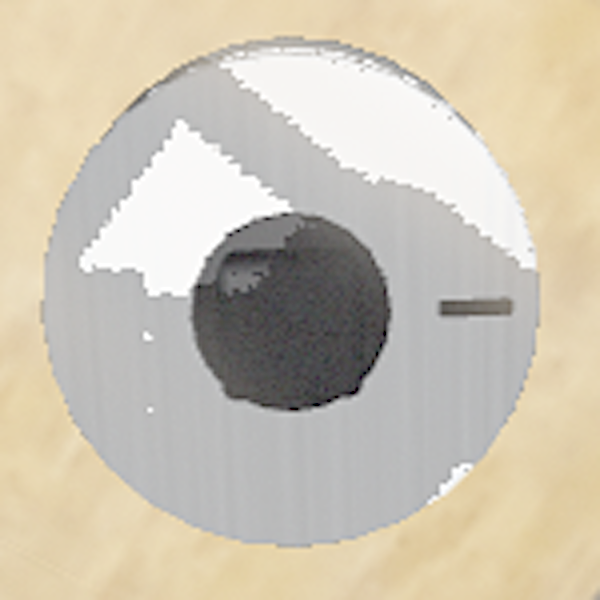

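The grip is drawn round, but its flats follow the pointer, which lies at about 15.5° in the world. From the current yaw joint 6 would run out during the twist, so I'll turn to yaw 15.5° and descend to look closer.

```bash
python3 -m handwheel '[[0,0,1,-0.02,0,0.32,100],[0,0,1,-0.02,0,0.32,100],[0,0,1,-0.02,0,0.32,100],[0,0,1,-0.02,0,0.32,100],[0,0,1,-0.02,0,0.32,100],[0,0,1,-0.02,0,0.32,100],[0,0,1,-0.02,0,0.32,100]]' >/dev/null
python3 -m handwheel '[[0,0,1,0,0,0,100],[0,0,1,0,0,0,100],[0,0,1,0,0,0,100],[0,0,1,0,0,0,100],[0,0,1,0,0,0,100],[0,0,1,0,0,0,100]]' >/dev/null
python3 -m handwheel '[[0,0,1,0,0,0,100],[0,0,1,0,0,0,100],[0,0,1,0,0,0,100],[0,0,1,0,0,0,100],[0,0,1,0,0,0,100],[0,0,1,0,0,0,100]]'
python3 - <<'E'
from h import *
o,im=snap('wrist','w2.png'); np.save('o2',o['ee_pos']);print(o['q'])
rows([541,-89,200],15.5)
# circle fit of bright cap vs wood
for r in (ray('wrist',(0,0),82,o),): pass
c=calibration('wrist');T=np.eye(4);T[:3,:3]=R.from_quat(o['orientation']).as_matrix();T[:3,3]=o['ee_pos'];T=T@c['tool_from_camera'];Ti=np.linalg.inv(T)
def pw(p):
    q=Ti[:3,:3]@np.array(p)+Ti[:3,3];return c['cx']+c['fx']*q[0]/q[2],c['cy']+c['fy']*q[1]/q[2]
big=cv2.resize(im[:,:,::-1],None,fx=1.5,fy=1.5)
for (cx,cy,z,r,col) in [(541,-89,82,75,(0,0,255)),(541,-89,113,20,(0,255,0))]:
    pts=np.array([pw((cx+r*np.cos(a),cy+r*np.sin(a),z)) for a in np.linspace(0,6.283,60)])*1.5
    cv2.polylines(big,[pts.astype(int)],True,col,1)
cv2.imwrite('pics/w2o.png',big)
E
```

```text
clock: 3.78
ee_pos: [545.9, -103.9, 205.6]
orientation: [0.99, 0.141, 0.002, 0.002]
contact_force: [-0.0, -0.3, 0.7]
opening: 1.004
[-3.98539702e-01  4.04018739e-01  1.45763887e+00 -6.72352944e-04
  1.27464987e+00  8.88782273e-01]
turn [ 0.0069 -0.0067  0.0261] shift [-0.0014 -0.0392  0.0137] n rows [1. 1.] yaw now 16.28 tcp [ 545.9 -103.9  205.5] t 3.8
```

View pics/w2o.png

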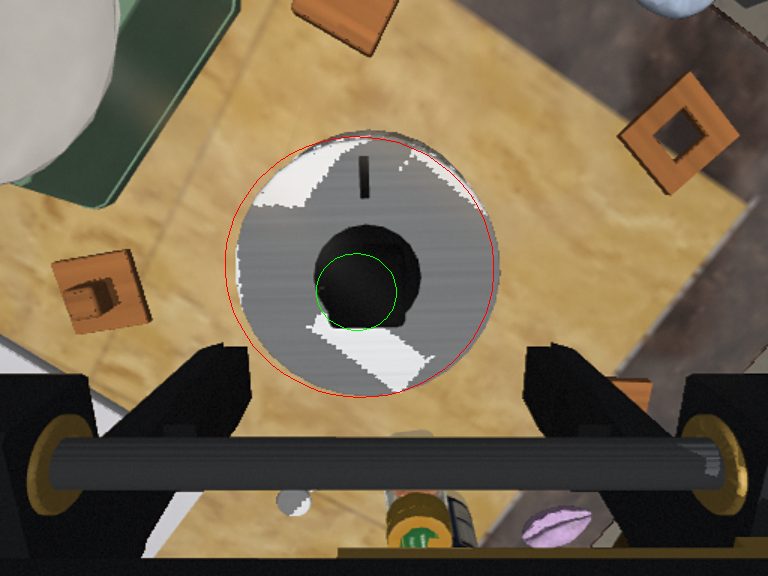

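The overlay shows the cap circle spanning x 237–500 in the enlarged picture. My guess needs about 5 mm of shift along tool y, which puts the centre near (542,-94). The base block, the knobbed plate and spacer 2 are visible at the margins. Now the pointer yaw.

```bash
python3 - <<'E'
from h import *
o=sensors.get_obs()
p=[ray('wrist',(u/1.5,v/1.5),84,o)[:2] for u,v in((364,157),(365,197))]; print(p)
for c in ((542.3,-93.6),(542.3,-95.5)):
    d=p[0]-c; print(np.linalg.norm(d),np.degrees(np.arctan2(d[1],d[0])))
e=p[0]-p[1];print(np.degrees(np.arctan2(e[1],e[0])))
rows([542.5,-95,140],16.5);rows([542.5,-95,84],16.5)
E
```

```text
[array([604.19319638, -73.95559609]), array([584.51586095, -79.99197815])]
64.93589425449773 17.60902060186703
65.53570856785659 19.19249704493222
17.054351623837725
turn [ 0.007  -0.0066 -0.0073] shift [-0.0025 -0.0243  0.1637] n rows [2. 1.] yaw now 16.28 tcp [ 545.9 -103.9  205.5] t 3.8
turn [ 0.007  -0.0066 -0.0073] shift [-0.003  -0.0248  0.3037] n rows [3. 1.] yaw now 16.28 tcp [ 545.9 -103.9  205.5] t 3.8
```

```bash
python3 -m handwheel '[[0.007,-0.007,-0.02,-0.007,-0.025,0.15,100],[0.007,-0.007,-0.02,-0.007,-0.025,0.15,100],[0.007,-0.007,-0.02,-0.007,-0.025,0.22,100],[0.007,-0.007,-0.02,-0.007,-0.025,0.26,100],[0.007,-0.007,-0.02,-0.007,-0.025,0.295,100],[0.007,-0.007,-0.02,-0.007,-0.025,0.295,100],[0.007,-0.007,-0.02,-0.007,-0.025,0.295,100]]'; python3 - <<'E'
from h import *
rows([540.5,-95,86],17)
E
python3 -m handwheel '[[0,0,0,0,0,0,0],[0,0,0,0,0,0,0],[0,0,0,0,0,0,0],[0,0,0,0,0,0,0],[0,0,0,0,0,0,0],[0,0,0,0,0,0,0],[0,0,0,0,0,0,0],[0,0,0,0,0,0,0],[0,0,0,0,0,0,0],[0,0,0,0,0,0,0]]'; python3 - <<'E'
from h import *
o=sensors.get_obs();print(R.from_quat(o['orientation']).inv().apply(o['contact_force']).round(2),o['moment'].round(2))
E
```

```text
clock: 4.42
ee_pos: [540.9, -95.3, 87.6]
orientation: [0.989, 0.148, -0.0, -0.0]
contact_force: [0.7, 0.3, 0.1]
opening: 0.997
turn [-0.0007  0.0011  0.0019] shift [-0.0008 -0.0011  0.0039] n rows [1. 1.] yaw now 17.06 tcp [540.9 -95.3  87.6] t 4.4
clock: 5.25
ee_pos: [540.9, -95.3, 87.6]
orientation: [0.989, 0.148, -0.0, -0.0]
contact_force: [-0.1, 0.8, 1.3]
opening: 0.449
[ 0.1  -0.78 -1.29] [-0.02  0.24 -0.06]
```

The jaws closed to 39.5 mm on the square grip with almost no side force. Now the twist.

```bash
python3 -m handwheel '[[0,0,-0.2,0,0,0,0],[0,0,-0.4,0,0,0,0],[0,0,-0.6,0,0,0,0],[0,0,-0.8,0,0,0,0],[0,0,-1,0,0,0,0],[0,0,-1,0,0,0,0],[0,0,-1,0,0,0,0],[0,0,-1,0,0,0,0]]'; python3 - <<'E'
from h import *
o,im=snap('wrist','w3.png');rows([540,-95,87]);print(R.from_quat(o['orientation']).inv().apply(o['contact_force']).round(2),R.from_quat(o['orientation']).inv().apply(o['moment']).round(2))
cv2.imwrite('pics/w3c.png',cv2.resize(im[60:300,100:420,::-1],None,fx=2,fy=2))
E
```

```text
clock: 5.92
ee_pos: [541.1, -95.1, 87.7]
orientation: [0.917, 0.398, -0.0, -0.0]
contact_force: [1.3, 2.8, 1.5]
opening: 0.465
turn [0. 0. 0.] shift [-0.0015 -0.0022  0.0017] n rows [1. 0.] yaw now 46.95 tcp [541.  -95.1  87.7] t 6.0
[ 2.9  -0.96 -1.48] [ 0.3   0.29 -0.33]
```

View pics/w3c.png

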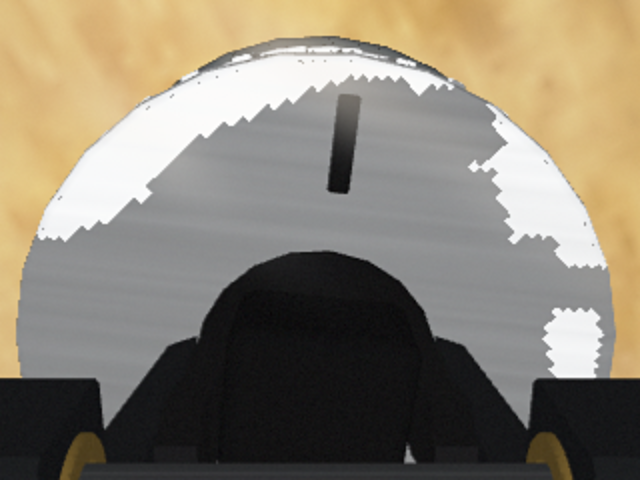

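The pointer turned with the tool, lagging about 5° (pointer from (348,95) to (338,190)), and the moment has dropped, so the cap is loose. I'll carry on to about 132°.

```bash
for i in 1 2 3; do python3 -m handwheel '[[0,0,-0.2,0,0,0,0],[0,0,-0.4,0,0,0,0],[0,0,-0.6,0,0,0,0],[0,0,-0.8,0,0,0,0],[0,0,-1,0,0,0,0],[0,0,-1,0,0,0,0],[0,0,-1,0,0,0,0]]'|tail -4; done
python3 -m handwheel '[[0,0,-0.2,0,0,0,0],[0,0,-0.4,0,0,0,0],[0,0,-0.55,0,0,0,0],[0,0,-0.55,0,0,0,0],[0,0,-0.55,0,0,0,0]]'; python3 - <<'E'
from h import *
o,im=snap('wrist','w4.png');rows([540,-95,87]);print(R.from_quat(o['orientation']).inv().apply(o['contact_force']).round(2),R.from_quat(o['orientation']).inv().apply(o['moment']).round(2),o['q'][5])
cv2.imwrite('pics/w4c.png',cv2.resize(im[60:300,100:420,::-1],None,fx=2,fy=2))
E
```

```text
ee_pos: [541.2, -95.3, 87.7]
orientation: [0.784, 0.62, -0.0, -0.0]
contact_force: [1.5, 0.6, -0.3]
opening: 0.466
ee_pos: [541.3, -95.3, 87.7]
orientation: [0.599, 0.801, 0.0, 0.0]
contact_force: [2.3, 1.9, -0.3]
opening: 0.469
ee_pos: [541.3, -95.2, 87.7]
orientation: [0.374, 0.927, 0.0, 0.0]
contact_force: [1.9, 2.3, -1.1]
opening: 0.467
clock: 8.13
ee_pos: [541.2, -95.0, 87.6]
orientation: [0.24, 0.971, 0.0, -0.0]
contact_force: [0.0, 2.5, 1.5]
opening: 0.469
turn [0. 0. 0.] shift [ 0.0026 -0.0014  0.0015] n rows [1. 0.] yaw now 152.26 tcp [541.2 -95.   87.6] t 8.2
[ 1.16  2.25 -1.54] [-0.54  0.2  -0.16] -1.4734462833529305
```

View pics/w4c.png

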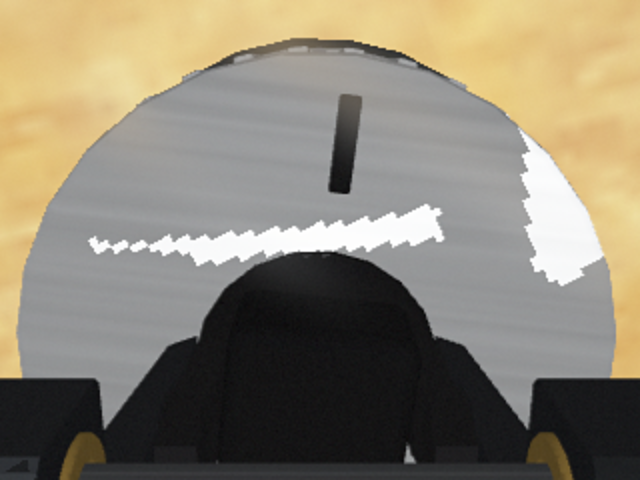

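The lag has stayed the same, so the cap has turned about 130° and sits in the gap range. Lifting straight up.

```bash
python3 -m handwheel '[[0,0,0,0,0,-0.02,0],[0,0,0,0,0,-0.05,0],[0,0,0,0,0,-0.1,0],[0,0,0,0,0,-0.15,0],[0,0,0,0,0,-0.2,0],[0,0,0,0,0,-0.25,0],[0,0,0,0,0,-0.3,0],[0,0,0,0,0,-0.35,0],[0,0,0,0,0,-0.4,0],[0,0,0,0,0,-0.4,0],[0,0,0,0,0,-0.4,0]]'; python3 - <<'E'
from h import *
o,im=snap('scene','s5.png');print(o['contact_force'],o['q']);rows([440,130,250]);rows([488,352,250])
for u in ((190,284),(242,284),(216,264),(216,305)):print(ray('scene',u,4))
im=im[:,:,::-1];cv2.imwrite('pics/s5c.png',cv2.resize(im[110:330,120:420],None,fx=2.6,fy=2.6))
E
```

```text
clock: 9.1
ee_pos: [541.2, -95.4, 247.9]
orientation: [0.241, 0.971, -0.0, 0.0]
contact_force: [-0.1, 0.4, -1.3]
opening: 0.468
[-0.08702787  0.38914964 -1.25658912] [-3.87687899e-01  3.60342899e-01  1.40798637e+00 -6.75606843e-05
  1.37243009e+00 -1.47224558e+00]
turn [0. 0. 0.] shift [ 0.4857  0.3801 -0.0075] n rows [6. 0.] yaw now 152.16 tcp [540.8 -95.2 246.7] t 9.2
turn [0. 0. 0.] shift [ 0.6388  0.9269 -0.0073] n rows [11.  0.] yaw now 152.16 tcp [540.8 -95.2 246.7] t 9.2
[551.7146373  397.75790855   4.        ]
[422.21191746 321.8828415    4.        ]
[526.14648516 302.44986937   4.        ]
[449.02402459 415.39199743   4.        ]
```

View pics/s5c.png

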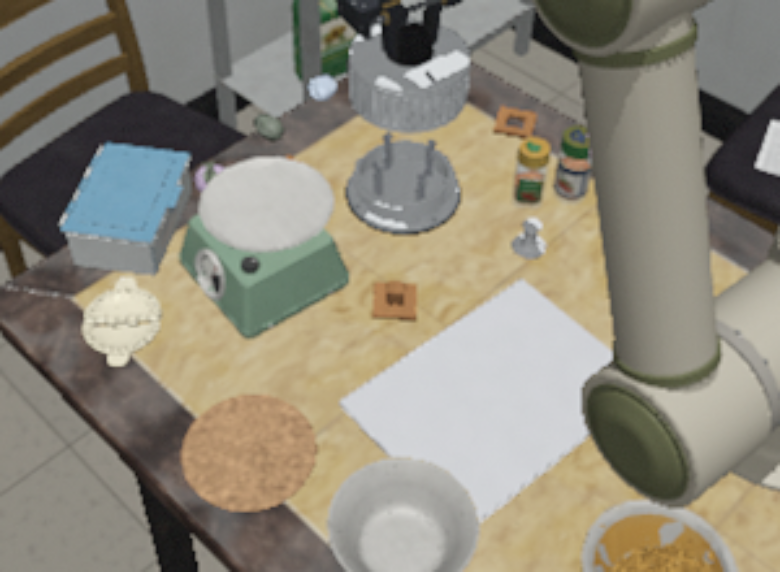

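The cap is clear, exposing the four guides. The mat spans x 182–317 and y 394–510 in the crop, so its centre is about (488,357). I'll carry the cap over at this height.

```bash
python3 -m handwheel '[[0,0,0,0.03,0.04,0,0],[0,0,0,0.08,0.12,0,0],[0,0,0,0.14,0.2,0,0],[0,0,0,0.2,0.29,0,0],[0,0,0,0.26,0.38,0,0],[0,0,0,0.32,0.47,0,0],[0,0,0,0.38,0.56,0,0],[0,0,0,0.45,0.65,0,0],[0,0,0,0.51,0.74,0,0],[0,0,0,0.57,0.83,0,0],[0,0,0,0.62,0.9,0,0],[0,0,0,0.645,0.938,0,0]]';python3 -m handwheel '[[0,0,0,0,0,0,0],[0,0,0,0,0,0,0]]'; python3 - <<'E'
from h import *
o,im=snap('scene','s6.png');snap('side','d6.png');rows([488,357,82]);print(o['q'])
E
```

```text
clock: 10.15
ee_pos: [486.1, 360.4, 245.0]
orientation: [0.24, 0.971, -0.001, -0.002]
contact_force: [-0.1, -0.7, -0.7]
opening: 0.467
clock: 10.32
ee_pos: [485.0, 361.1, 242.7]
orientation: [0.239, 0.971, -0.002, -0.003]
contact_force: [0.2, -1.0, -2.2]
opening: 0.468
turn [0. 0. 0.] shift [-0.0088 -0.0012  0.4046] n rows [4. 0.] yaw now 152.18 tcp [486.1 359.3 243.9] t 10.4
[ 4.45931306e-01  4.93491111e-01  1.22562386e+00  1.32776927e-03
  1.43030760e+00 -6.42180098e-01]
```

View pics/d6.png

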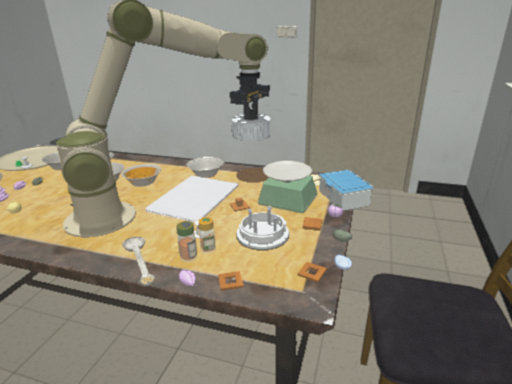

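The side view shows the cap held level over the mat at (251,128), and no spacers other than the two already found. Lowering: with the rim at 4 mm the TCP should be at 77.7.

```bash
python3 -m handwheel '[[0,0,0,-0.009,-0.001,0.06,0],[0,0,0,-0.009,-0.001,0.13,0],[0,0,0,-0.009,-0.001,0.2,0],[0,0,0,-0.009,-0.001,0.27,0],[0,0,0,-0.009,-0.001,0.33,0],[0,0,0,-0.009,-0.001,0.37,0],[0,0,0,-0.009,-0.001,0.39,0],[0,0,0,-0.009,-0.001,0.4,0],[0,0,0,-0.009,-0.001,0.405,0],[0,0,0,-0.009,-0.001,0.41,0],[0,0,0,-0.009,-0.001,0.412,0],[0,0,0,-0.009,-0.001,0.412,0]]'; python3 -m handwheel '[[0,0,0,0,0,0,0],[0,0,0,0,0,0,0]]'
```

```text
clock: 11.42
ee_pos: [488.3, 357.1, 79.7]
orientation: [0.24, 0.971, -0.001, -0.002]
contact_force: [-0.4, -0.0, -1.3]
opening: 0.465
clock: 11.58
ee_pos: [488.6, 357.2, 80.2]
orientation: [0.24, 0.971, -0.001, -0.002]
contact_force: [0.6, -0.2, -1.5]
opening: 0.468
```

```bash
python3 -m handwheel '[[0,0,0,0,0,0.003,0],[0,0,0,0,0,0.006,0],[0,0,0,0,0,0.006,0],[0,0,0,0,0,0.006,0]]'; python3 -m handwheel '[[0,0,0,0,0,0,100],[0,0,0,0,0,0,100],[0,0,0,0,0,0,100],[0,0,0,0,0,0,100],[0,0,0,0,0,0,100],[0,0,0,0,0,0,100]]';python3 -m handwheel '[[0,0,0,0,0,-0.05,100],[0,0,0,0,0,-0.1,100],[0,0,0,0,0,-0.2,100],[0,0,0,0,0,-0.3,100],[0,0,0,0,0,-0.4,100],[0,0,0,0,0,-0.5,100],[0,0,0,0,0,-0.6,100],[0,0,0,0,0,-0.6,100]]'; python3 - <<'E'
from h import *
snap('wrist','w7.png');rows([640,0,300],152);rows([680,-100,300],152)
E
```

```text
clock: 11.92
ee_pos: [488.5, 357.2, 77.8]
orientation: [0.24, 0.971, -0.001, -0.002]
contact_force: [0.4, 0.1, -2.1]
opening: 0.466
clock: 12.42
ee_pos: [488.6, 357.2, 77.8]
orientation: [0.24, 0.971, -0.001, -0.002]
contact_force: [0.3, 0.4, 1.3]
opening: 0.897
clock: 13.08
ee_pos: [490.8, 358.1, 326.4]
orientation: [0.24, 0.971, 0.003, 0.003]
contact_force: [0.6, 0.4, 0.8]
opening: 0.997
turn [0.0073 0.0032 0.0063] shift [-0.7483 -0.6169  0.0539] n rows [10.  1.] yaw now 152.19 tcp [490.3 357.8 322. ] t 13.1
turn [0.0073 0.0032 0.0063] shift [-0.9534 -0.7913  0.0536] n rows [12.  1.] yaw now 152.19 tcp [490.3 357.8 322. ] t 13.1
```

View pics/w7.png

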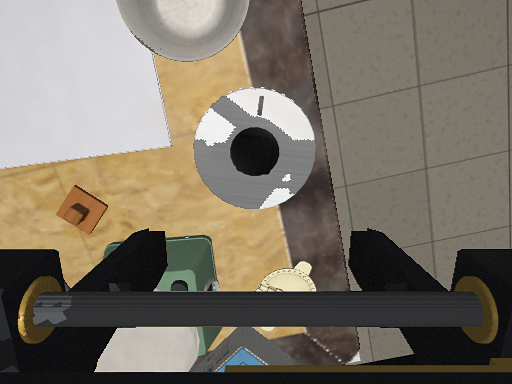

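The cap stands upright on the mat and covers it fully (centre pixel about (254,150)). Next is the base block, so I'll fly high to above it.

```bash
python3 -m handwheel '[[0,0,0,-0.87,-0.65,0.05,80],[0,0,0,-0.87,-0.65,0.05,80],[0,0,0,-0.87,-0.65,0.05,80],[0,0,0,-0.87,-0.65,0.05,80],[0,0,0,-0.87,-0.65,0.05,80],[0,0,0,-0.87,-0.65,0.05,80],[0,0,0,-0.87,-0.65,0.05,80],[0,0,0,-0.87,-0.65,0.05,80],[0,0,0,-0.87,-0.65,0.05,80],[0,0,0,-0.87,-0.65,0.05,80],[0,0,0,-0.87,-0.65,0.05,80],[0,0,0,-0.87,-0.65,0.05,80]]' ; python3 - <<'E'
from h import *
rows([690,-45,170],169)
E
```

```text
clock: 14.13
ee_pos: [677.5, -38.7, 298.3]
orientation: [0.243, 0.97, 0.001, -0.001]
contact_force: [-0.3, 0.7, -0.3]
opening: 0.8
turn [ 0.0048 -0.0031 -0.5695] shift [-0.0357  0.      0.3206] n rows [4. 3.] yaw now 151.92 tcp [677.5 -38.7 298.3] t 14.1
```

```bash
python3 -m handwheel '[[0,0,-0.57,-0.035,0,0.32,80],[0,0,-0.57,-0.035,0,0.32,80],[0,0,-0.57,-0.035,0,0.32,80],[0,0,-0.57,-0.035,0,0.32,80],[0,0,-0.57,-0.035,0,0.32,80],[0,0,-0.57,-0.035,0,0.32,80]]' ; cat >> h.py <<'E'
def wood(fn,z,zmin=200,crop=None):
    o,im=snap('wrist',fn); b=im[:,:,::-1]; hsv=cv2.cvtColor(np.ascontiguousarray(b),cv2.COLOR_BGR2HSV)
    m=((hsv[...,0]<14)&(hsv[...,1]>150)&(hsv[...,2]>60)).astype('uint8')
    k,l,st,ce=cv2.connectedComponentsWithStats(m)
    big=cv2.resize(b,None,fx=1.5,fy=1.5)
    for i in range(1,k):
        if st[i,4]>zmin:
            cn=cv2.findContours((l==i).astype('uint8'),0,2)[0][0]; r=cv2.minAreaRect(cn)
            P=np.array([ray('wrist',q,z,o)[:2] for q in cv2.boxPoints(r)]); e=P[1]-P[0]
            print(st[i],P.mean(0).round(1),'size',np.linalg.norm(e).round(1),np.linalg.norm(P[2]-P[1]).round(1),'ang',(np.degrees(np.arctan2(e[1],e[0]))%90).round(1))
            cv2.polylines(big,[(cv2.boxPoints(r)*1.5).astype(int)],True,(0,255,0),1)
    cv2.imwrite('pics/'+fn[:-4]+'o.png',big); return o
E
python3 - <<'E'
from h import *
wood('w8.png',13); rows([696,-37,5],169)
E
```

```text
clock: 14.63
ee_pos: [690.2, -44.2, 172.3]
orientation: [0.096, 0.995, 0.001, 0.001]
contact_force: [0.1, -0.8, 0.9]
opening: 0.801
[ 235  144   60   60 2123] [694.1 -36.9] size 56.4 54.3 ang 76.6
[   0  162   63   69 2343] [ 671.8 -262.6] size 58.1 61.1 ang 53.2
turn [ 0.0051  0.0059 -0.0008] shift [-0.0085  0.0197  0.4211] n rows [5. 1.] yaw now 168.98 tcp [690.6 -44.4 173.4] t 14.7
```

View pics/w8o.png

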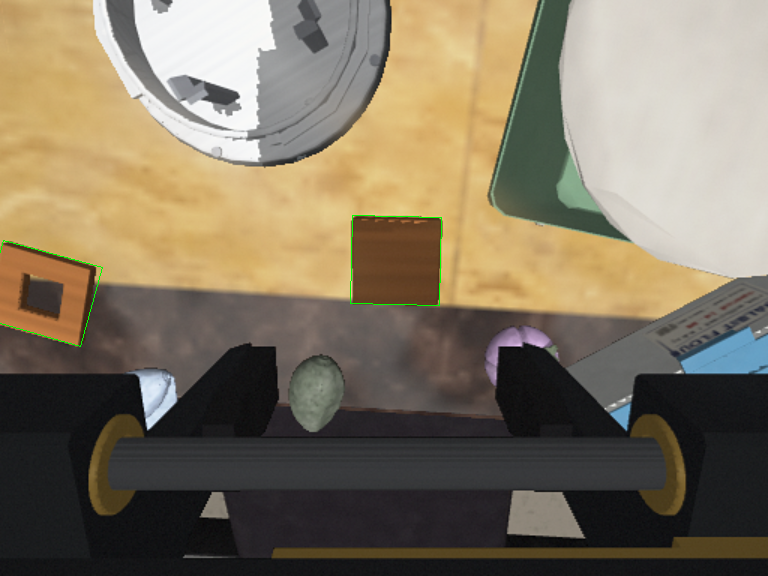

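The view shows the base block as a clean square centred at (396,260), with its sides within about 1.3° of the tool, at about (694.5,-37). The scale is close on the right, so I'll rotate 90° to keep the long gripper body away from it.

```bash
for i in 1 2 3; do python3 -m handwheel '[[0,0,1,0,0,0,80],[0,0,1,0,0,0,80],[0,0,1,0,0,0,80],[0,0,1,0,0,0,80],[0,0,1,0,0,0,80],[0,0,1,0,0,0,80]]' >/dev/null; done ; python3 - <<'E'
from h import *
o=wood('w9.png',13); rows([694.5,-37,5],77.7); print(o['q'])
E
```

```text
[ 230  135   58   59 1979] [695.5 -36.5] size 52.8 56.1 ang 79.6
[248 331  59  34 970] [ 677.8 -255. ] size 47.6 59.0 ang 66.4
turn [ 0.0159 -0.0047  0.0648] shift [0.018  0.0008 0.4302] n rows [5. 1.] yaw now 79.65 tcp [691.4 -44.1 177. ] t 16.2
[-0.23343911  0.73572334  0.99473251  0.00279897  1.40283426 -0.05260691]
```

```bash
python3 -m handwheel '[[0.016,-0.005,0.04,0.018,0.003,0.1,80],[0.016,-0.005,0.04,0.018,0.003,0.2,80],[0.016,-0.005,0.04,0.018,0.003,0.28,80],[0.016,-0.005,0.04,0.018,0.003,0.35,80],[0.016,-0.005,0.04,0.018,0.003,0.4,80],[0.016,-0.005,0.04,0.018,0.003,0.42,80],[0.016,-0.005,0.04,0.018,0.003,0.43,80],[0.016,-0.005,0.04,0.018,0.003,0.43,80],[0.016,-0.005,0.04,0.018,0.003,0.43,80]]'; python3 -m handwheel '[[0,0,0,0,0,0,0],[0,0,0,0,0,0,0],[0,0,0,0,0,0,0],[0,0,0,0,0,0,0],[0,0,0,0,0,0,0],[0,0,0,0,0,0,0],[0,0,0,0,0,0,0]]'; python3 - <<'E'
from h import *
rows([695.2,-36.8,160],78)
E
```

```text
clock: 16.98
ee_pos: [696.1, -37.3, 6.7]
orientation: [0.774, 0.633, 0.001, 0.001]
contact_force: [-0.4, 0.9, -0.5]
opening: 0.802
clock: 17.57
ee_pos: [696.7, -37.4, 8.1]
orientation: [0.774, 0.633, 0.001, 0.002]
contact_force: [-1.8, 0.7, 6.2]
opening: 0.624
turn [0.0082 0.0005 0.0176] shift [ 0.0007 -0.0024 -0.3797] n rows [4. 1.] yaw now 78.53 tcp [696.7 -37.4   8.1] t 17.6
```

```bash
python3 -m handwheel '[[0,0,0,0,0,-0.02,0],[0,0,0,0,0,-0.06,0],[0,0,0,0,0,-0.12,0],[0,0,0,0,0,-0.2,0],[0,0,0,0,0,-0.28,0],[0,0,0,0,0,-0.36,0],[0,0,0,0,0,-0.38,0],[0,0,0,0,0,-0.38,0]]'; python3 - <<'E'
from h import *
rows([541,-95.2,170],107)
E
```

```text
clock: 18.23
ee_pos: [697.0, -37.4, 163.3]
orientation: [0.774, 0.633, 0.003, 0.004]
contact_force: [0.4, -0.1, -1.5]
opening: 0.628
turn [ 0.0178  0.0053 -0.9486] shift [-0.2191 -0.3533 -0.0201] n rows [4. 4.] yaw now 78.54 tcp [697.  -37.4 163.3] t 18.2
```

```bash
python3 -m handwheel '[[0.018,0.005,-0.95,-0.05,-0.09,-0.02,0],[0.018,0.005,-0.95,-0.11,-0.18,-0.02,0],[0.018,0.005,-0.95,-0.16,-0.26,-0.02,0],[0.018,0.005,-0.95,-0.2,-0.32,-0.02,0],[0.018,0.005,-0.95,-0.219,-0.353,-0.02,0],[0.018,0.005,-0.95,-0.219,-0.353,-0.02,0],[0.018,0.005,-0.95,-0.219,-0.353,-0.02,0],[0.018,0.005,-0.95,-0.219,-0.353,-0.02,0]]'; python3 - <<'E'
from h import *
o,im=snap('wrist','w10.png'); cv2.imwrite('pics/w10o.png',cv2.resize(im[:,:,::-1],None,fx=1.5,fy=1.5)); rows([541,-95.2,90],107);print(o['contact_force'])
c=calibration('wrist');
E
```

```text
clock: 18.9
ee_pos: [541.7, -94.9, 169.1]
orientation: [0.595, 0.804, -0.0, -0.0]
contact_force: [0.8, -0.2, -0.4]
opening: 0.627
turn [-0.0013 -0.0009  0.0017] shift [-0.0005 -0.0021  0.1979] n rows [2. 1.] yaw now 107.05 tcp [541.8 -94.8 169.2] t 18.9
[ 0.79233859 -0.16898293 -0.41983463]
```

View pics/w10o.png

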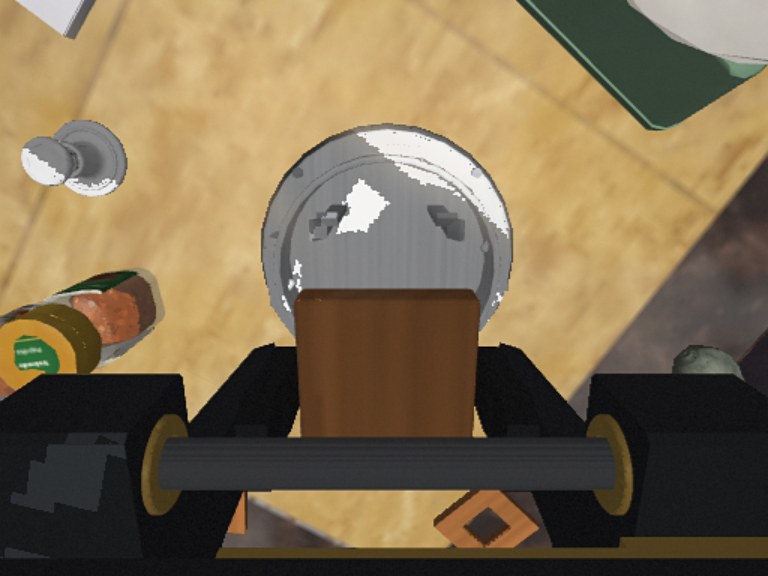

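The block is held straight: its columns 296–480 are centred on the pot's 262–513, and the guides at (326,222) and (447,222) are level. I'll check its position along tool x.

```bash
python3 - <<'E'
from h import *
o=sensors.get_obs(); M=R.from_quat(o['orientation']).inv()
for (u,v,z,t) in [(388,291,175,'block edge top'),(388,300,161,'bottom edge?'),(326,210,76,'guideL'),(447,210,76,'guideR'),(387.5,123,14,'flange far edge')]:
    print(t,M.apply(ray('wrist',(u/1.5,v/1.5),z,o)-o['ee_pos']).round(1))
E
```

```text
block edge top [30.2  1.3 -5.8]
bottom edge? [22.9  1.4  8.2]
guideL [ 40.5 -27.9  93.2]
guideR [40.5 29.9 93.2]
flange far edge [ 82.    1.6 155.2]
```

Block and pot agree within about 1 mm. Inserting.

```bash
python3 -m handwheel '[[0,0,0,0,-0.001,0.08,0],[0,0,0,0,-0.001,0.15,0],[0,0,0,0,-0.001,0.2,0],[0,0,0,0,-0.001,0.23,0],[0,0,0,0,-0.001,0.26,0],[0,0,0,0,-0.001,0.29,0],[0,0,0,0,-0.001,0.32,0],[0,0,0,0,-0.001,0.34,0],[0,0,0,0,-0.001,0.355,0],[0,0,0,0,-0.001,0.362,0],[0,0,0,0,-0.001,0.362,0]]'; python3 - <<'E'
from h import *
rows([541.3,-95,22],107)
E
```

```text
clock: 19.87
ee_pos: [541.4, -94.7, 23.9]
orientation: [0.594, 0.804, -0.0, -0.001]
contact_force: [0.2, 0.2, -0.4]
opening: 0.631
turn [-0.0022 -0.0017  0.0019] shift [-0.0007 -0.0004  0.0047] n rows [1. 1.] yaw now 107.06 tcp [541.4 -94.7  23.9] t 19.9
```

```bash
python3 -m handwheel '[[0,0,0,0,0,0.003,0],[0,0,0,0,0,0.003,73],[0,0,0,0,0,0.003,73],[0,0,0,0,0,0.003,73],[0,0,0,0,0,0.003,73],[0,0,0,0,0,0.003,73]]'; python3 -m handwheel '[[0,0,0,0,0,-0.03,73],[0,0,0,0,0,-0.08,73],[0,0,0,0,0,-0.15,73],[0,0,0,0,0,-0.22,73],[0,0,0,0,0,-0.3,73],[0,0,0,0,0,-0.38,73],[0,0,0,0,0,-0.46,73],[0,0,0,0,0,-0.5,73],[0,0,0,0,0,-0.5,73]]'; python3 - <<'E'
from h import *
o,im=snap('wrist','w11.png'); cv2.imwrite('pics/w11o.png',im[:,:,::-1]); rows([672,-262,260],77)
E
```

```text
clock: 20.37
ee_pos: [541.5, -94.7, 22.9]
orientation: [0.594, 0.804, -0.0, -0.001]
contact_force: [-0.2, 0.5, -0.8]
opening: 0.729
clock: 21.12
ee_pos: [542.8, -95.2, 227.8]
orientation: [0.594, 0.804, 0.001, 0.003]
contact_force: [-0.3, -0.5, 0.5]
opening: 0.73
turn [0.0052 0.0024 1.002 ] shift [-0.4947  0.1882 -0.086 ] n rows [6. 5.] yaw now 107.06 tcp [542.1 -94.9 225.1] t 21.2
```

View pics/w11o.png

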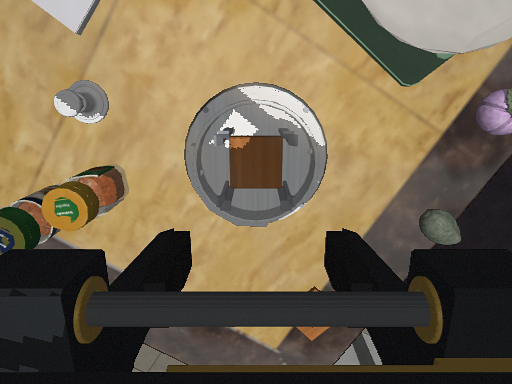

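The base block lies flat and square between the guides, at px (256,162). Next is the far spacer, measured numerically from close by.

```bash
python3 -m handwheel '[[0,0,1,-0.495,0.188,0,80],[0,0,1,-0.495,0.188,0,80],[0,0,1,-0.495,0.188,0,80],[0,0,1,-0.495,0.188,0,80],[0,0,1,-0.495,0.188,0.05,80],[0,0,1,-0.495,0.188,0.1,80],[0,0,1,-0.495,0.188,0.14,80],[0,0,1,-0.495,0.188,0.14,80],[0,0,1,-0.495,0.188,0.14,80]]'; python3 -m handwheel '[[0,0,0.6,0,0,0,80],[0,0,0.6,0,0,0,80],[0,0,0.6,0,0,0,80],[0,0,0.6,0,0,0,80],[0,0,0.6,0,0,0,80]]';python3 - <<'E'
from h import *
wood('w12.png',8); rows([672,-262,3],57)
E
```

```text
clock: 21.92
ee_pos: [671.6, -261.8, 168.2]
orientation: [0.782, 0.623, 0.0, -0.0]
contact_force: [-0.7, 0.1, 1.4]
opening: 0.799
clock: 22.33
ee_pos: [671.8, -261.5, 169.7]
orientation: [0.869, 0.494, 0.001, 0.0]
contact_force: [1.1, 0.1, -0.7]
opening: 0.8
[   0   38   69   96 2988] [534.8 -89.2] size 61.7 63.2 ang 12.8
[ 233  148   60   59 1463] [ 673.9 -267.8] size 54.0 56.8 ang 61.1
turn [ 0.0017 -0.0008  0.0739] shift [-0.0007  0.0007  0.4158] n rows [4. 1.] yaw now 59.22 tcp [ 671.7 -261.6  169.3] t 22.4
```

```bash
python3 -m handwheel '[[0,0,-0.04,-0.01,0.013,0.1,80],[0,0,-0.04,-0.01,0.013,0.19,80],[0,0,-0.04,-0.01,0.013,0.27,80],[0,0,-0.04,-0.01,0.013,0.34,80],[0,0,-0.04,-0.01,0.013,0.39,80],[0,0,-0.04,-0.01,0.013,0.41,80],[0,0,-0.04,-0.01,0.013,0.416,80],[0,0,-0.04,-0.01,0.013,0.416,80],[0,0,-0.04,-0.01,0.013,0.416,80]]';python3 - <<'E'
from h import *
rows([673.9,-267.8,3],60.5)
E
```

```text
clock: 23.13
ee_pos: [675.2, -268.1, 5.0]
orientation: [0.864, 0.503, 0.001, 0.002]
contact_force: [-0.2, -0.3, 0.4]
opening: 0.798
turn [ 0.0074 -0.0006 -0.0017] shift [-0.0009 -0.0032  0.0049] n rows [1. 1.] yaw now 60.45 tcp [ 675.2 -268.1    5. ] t 23.1
```

```bash
python3 -m handwheel '[[0,0,0,0,0,0.005,80],[0,0,0,0,0,0.005,0],[0,0,0,0,0,0.005,0],[0,0,0,0,0,0.005,0],[0,0,0,0,0,0.005,0],[0,0,0,0,0,0.005,0],[0,0,0,0,0,0.005,0],[0,0,0,0,0,0.005,0]]';python3 -m handwheel '[[0,0,0,0,0,-0.02,0],[0,0,0,0,0,-0.06,0],[0,0,0,0,0,-0.12,0],[0,0,0,0,0,-0.2,0],[0,0,0,0,0,-0.28,0],[0,0,0,0,0,-0.36,0],[0,0,0,0,0,-0.38,0],[0,0,0,0,0,-0.38,0]]'; python3 - <<'E'
from h import *
rows([541.3,-95,160],107)
E
```

```text
clock: 23.8
ee_pos: [675.4, -268.3, 3.6]
orientation: [0.864, 0.503, 0.001, 0.002]
contact_force: [-1.4, 1.0, 6.0]
opening: 0.625
clock: 24.47
ee_pos: [675.5, -268.4, 158.7]
orientation: [0.864, 0.503, 0.003, 0.004]
contact_force: [1.1, 0.7, -0.5]
opening: 0.623
turn [ 0.0179  0.0073 -1.5514] shift [ 0.2117 -0.5057 -0.0081] n rows [6. 7.] yaw now 60.46 tcp [ 675.5 -268.4  158.7] t 24.5
```

```bash
python3 -m handwheel '[[0.01,0,-1,0.04,-0.09,-0.02,0],[0.01,0,-1,0.08,-0.18,-0.02,0],[0.01,0,-1,0.12,-0.27,-0.02,0],[0.01,0,-1,0.15,-0.36,-0.02,0],[0.01,0,-1,0.19,-0.45,-0.02,0],[0.01,0,-1,0.211,-0.506,-0.02,0],[0.01,0,-1,0.211,-0.506,-0.02,0],[0.01,0,-1,0.211,-0.506,-0.02,0],[0.01,0,-1,0.211,-0.506,-0.02,0]]' >/dev/null;python3 -m handwheel '[[0,0,-0.55,0,0,0,0],[0,0,-0.55,0,0,0,0],[0,0,-0.55,0,0,0,0],[0,0,-0.55,0,0,0,0],[0,0,-0.55,0,0,0,0]]'; cat >> h.py <<'E'
def inhand(fn,ztop):
    o,im=snap('wrist',fn); hsv=cv2.cvtColor(im,cv2.COLOR_RGB2HSV)
    m=((hsv[...,0]<14)&(hsv[...,1]>130)&(hsv[...,2]>40)); col=m[:,215:300]
    # longest wooden runs per column -> far edge row just above fingers
    v=[]
    for u in range(200,315,4):
        r=np.where(m[150:280,u])[0]
        if len(r)>20:
            br=np.where(np.diff(r)>3)[0]; s=r[br[-1]+1] if len(br) else r[0]; v.append((u,s+150))
    v=np.array(v); M=R.from_quat(o['orientation']).inv()
    print('edge px',v.tolist()); med=np.median(v,axis=0)
    print('edge in tool',M.apply(ray('wrist',med,ztop,o)-o['ee_pos']).round(1)); return o
E
python3 - <<'E'
from h import *
z=sensors.get_obs()['ee_pos'][2]
inhand('w13.png',z+4.4); rows([541.3,-95,33],107)
E
```

```text
clock: 25.63
ee_pos: [541.3, -96.2, 163.0]
orientation: [0.596, 0.803, -0.001, 0.001]
contact_force: [0.2, -0.2, -0.2]
opening: 0.624
edge px [[200, 197], [204, 273], [208, 270], [212, 249], [216, 267], [220, 258], [224, 206], [228, 277], [232, 259], [236, 274], [240, 275], [244, 274], [248, 274], [252, 275], [256, 274], [260, 275], [264, 274], [268, 274], [272, 274], [276, 274], [280, 278], [284, 256], [288, 275], [292, 209], [296, 197], [300, 271], [304, 212], [308, 271], [312, 268]]
edge in tool [-9.6  0.1 -4.4]
turn [ 0.0017  0.0061 -0.0066] shift [0.0035 0.0006 0.3255] n rows [4. 1.] yaw now 106.8 tcp [541.2 -96.1 163.2] t 25.7
```

The window's near edge sits at the same offset as for the base block (about +2 mm, which is camera bias). Inserting.

```bash
python3 -m handwheel '[[0,0,0,0.003,0,0.06,0],[0,0,0,0.003,0,0.12,0],[0,0,0,0.003,0,0.17,0],[0,0,0,0.003,0,0.2,0],[0,0,0,0.003,0,0.23,0],[0,0,0,0.003,0,0.26,0],[0,0,0,0.003,0,0.285,0],[0,0,0,0.003,0,0.305,0],[0,0,0,0.003,0,0.318,0],[0,0,0,0.003,0,0.324,0],[0,0,0,0.003,0,0.324,0]]'; python3 - <<'E'
from h import *
rows([541.3,-95,32.5],107)
E
```

```text
clock: 26.6
ee_pos: [541.5, -95.8, 35.6]
orientation: [0.596, 0.803, -0.001, 0.002]
contact_force: [-8.3, 2.2, 23.1]
opening: 0.629
turn [ 0.0022  0.008  -0.0076] shift [0.002  0.0001 0.0078] n rows [1. 1.] yaw now 106.77 tcp [541.5 -95.8  35.6] t 26.6
```

There's 23 N upward, 4 mm early, so the spacer may be tilted or rubbing. I'll back up a little and try again gently.

```bash
python3 -m handwheel '[[0,0,0,0,0,-0.015,0],[0,0,0,0.002,0,-0.015,0],[0,0,-0.02,0.003,0,-0.01,0],[0,0,0,0.003,0,-0.005,0],[0,0,0,0.003,0,0,0],[0,0,0,0.003,0,0,0]]'; python3 - <<'E'
from h import *
o=sensors.get_obs();print(o['ee_pos'],o['contact_force'],o['moment'])
E
```

```text
clock: 27.1
ee_pos: [541.3, -95.0, 35.6]
orientation: [0.597, 0.803, -0.001, 0.002]
contact_force: [-1.6, -0.2, 6.1]
opening: 0.629
[541.31775759 -94.99638531  35.56158509] [-1.60621094 -0.17642118  6.11287711] [0.01680545 0.42911008 0.05867398]
```

```bash
python3 -m handwheel '[[0,0,0,0,0,0,73],[0,0,0,0,0,0,73],[0,0,0,0,0,0,73],[0,0,0,0,0,0,73],[0,0,0,0,0,0,73],[0,0,0,0,0,0,73]]'; python3 -m handwheel '[[0,0,0,0,0,-0.03,73],[0,0,0,0,0,-0.08,73],[0,0,0,0,0,-0.15,73],[0,0,0,0,0,-0.22,73],[0,0,0,0,0,-0.25,73],[0,0,0,0,0,-0.25,73],[0,0,0,0,0,-0.25,73]]'; python3 - <<'E'
from h import *
o=wood('w14.png',36); 
b=cv2.imread('pics/w14.png')[80:260,150:360]; a=cv2.imread('pics/w13.png')[180:384,130:390]
a=cv2.resize(a,(390,306));b=cv2.resize(b,(357,306));cv2.imwrite('pics/w14c.png',np.hstack([a,b]))
print(o['ee_pos'])
E
```

```text
clock: 27.6
ee_pos: [541.3, -94.9, 35.4]
orientation: [0.597, 0.803, -0.001, 0.002]
contact_force: [0.2, 0.0, 0.2]
opening: 0.728
clock: 28.18
ee_pos: [541.0, -94.5, 135.3]
orientation: [0.597, 0.803, -0.001, 0.002]
contact_force: [-0.3, -0.2, -1.1]
opening: 0.73
[ 221  152   75   80 3917] [542.7 -95.4] size 54.9 63.5 ang 16.7
[  24  206   50   40 1138] [ 393.2 -169.5] size 36.5 32.6 ang 29.9
[132 331  25  41 495] [ 487.9 -266.6] size 21.0 43.7 ang 16.6
[540.98728098 -94.51314863 135.26307904]
```

View pics/w14c.png

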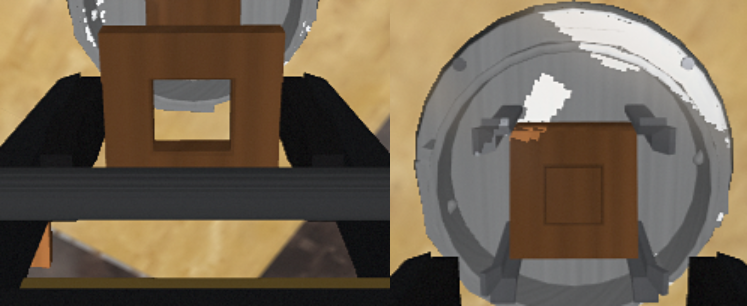

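The spacer was held level and now lies square between the guides. To check its height and flatten any tilt, I'll press on it gently with half-open fingers.

```bash
python3 -m handwheel '[[0,0,0,0,0,0.06,42],[0,0,0,0,0,0.12,42],[0,0,0,0,0,0.18,42],[0,0,0,0,0,0.22,42],[0,0,0,0,0,0.23,42],[0,0,0,0,0,0.235,42],[0,0,0,0,0,0.238,42],[0,0,0,0,0,0.238,42]]'; python3 -m handwheel '[[0,0,0,0,0,0.004,42],[0,0,0,0,0,0.006,42],[0,0,0,0,0,0.008,42],[0,0,0,0,0,0.01,42]]';python3 - <<'E'
from h import *
o=sensors.get_obs();print(o['ee_pos'],o['contact_force'],o['moment'])
E
```

```text
clock: 28.9
ee_pos: [541.0, -94.8, 39.7]
orientation: [0.597, 0.803, -0.001, 0.002]
contact_force: [0.3, -0.4, 0.0]
opening: 0.423
clock: 29.23
ee_pos: [541.2, -94.9, 36.4]
orientation: [0.597, 0.803, -0.001, 0.002]
contact_force: [-5.2, 1.4, 14.2]
opening: 0.422
[541.16709035 -94.92551096  36.40423781] [-5.23438763  1.39848555 14.15972468] [0.19155123 0.94699785 0.04268447]
```

Contact came at about 36.5 mm with the spacer's top expected at 36, so it's flat and at the right height. On to spacer 1.

```bash
python3 -m handwheel '[[0,0,0,0,0,-0.05,80],[0,0,0,0,0,-0.12,80],[0,0,0,0,0,-0.2,80],[0,0,0,0,0,-0.3,80],[0,0,0,0,0,-0.4,80],[0,0,0,0,0,-0.4,80]]';python3 - <<'E'
from h import *
rows([472,-300,170],99)
print('jar tops',tri((325,167),(205,222)),tri((343,162),(186,228)),'stamp',ray('scene',(324,207),0))
E
```

```text
clock: 29.73
ee_pos: [543.3, -95.1, 204.2]
orientation: [0.596, 0.803, 0.001, 0.008]
contact_force: [-0.1, 0.7, 0.7]
opening: 0.799
turn [0.0229 0.0228 0.259 ] shift [-0.438  -0.3194  0.0874] n rows [6. 2.] yaw now 106.77 tcp [543.3 -95.1 204.2] t 29.7
jar tops [ 389. -172.   91.] [ 345. -217.   99.] stamp [341.73825831 -79.90998922   0.        ]
```

```bash
python3 -m handwheel '[[0.023,0.023,0.26,-0.438,-0.319,0.05,80],[0.023,0.023,0.26,-0.438,-0.319,0.05,80],[0.023,0.023,0.26,-0.438,-0.319,0.05,80],[0.023,0.023,0.26,-0.438,-0.319,0.06,80],[0.023,0.023,0.26,-0.438,-0.319,0.08,80],[0.023,0.023,0.26,-0.438,-0.319,0.087,80],[0.023,0.023,0.26,-0.438,-0.319,0.087,80],[0.023,0.023,0.26,-0.438,-0.319,0.087,80]]';python3 - <<'E'
from h import *
wood('w15.png',8); rows([472,-304,3],99)
E
```

```text
clock: 30.4
ee_pos: [472.2, -299.4, 170.0]
orientation: [0.65, 0.76, 0.0, -0.0]
contact_force: [0.2, 0.8, 0.1]
opening: 0.802
[ 221  148   62   62 1642] [ 468.6 -305.6] size 54.5 56.9 ang 13.3
turn [ 0.0005 -0.0006  0.0005] shift [-0.0126 -0.0038  0.4185] n rows [5. 1.] yaw now 99.01 tcp [ 472.7 -298.8  170.4] t 30.4
```

```bash
python3 -m handwheel '[[0,0,-0.14,-0.015,-0.013,0.1,80],[0,0,-0.14,-0.015,-0.013,0.19,80],[0,0,-0.14,-0.015,-0.013,0.27,80],[0,0,-0.14,-0.015,-0.013,0.34,80],[0,0,-0.14,-0.015,-0.013,0.39,80],[0,0,-0.14,-0.015,-0.013,0.41,80],[0,0,-0.14,-0.015,-0.013,0.42,80],[0,0,-0.14,-0.015,-0.013,0.42,80],[0,0,-0.14,-0.015,-0.013,0.42,80]]';python3 -m handwheel '[[0,0,0,0,0,0,0],[0,0,0,0,0,0,0],[0,0,0,0,0,0,0],[0,0,0,0,0,0,0],[0,0,0,0,0,0,0],[0,0,0,0,0,0,0],[0,0,0,0,0,0,0]]';python3 -m handwheel '[[0,0,0,0,0,-0.02,0],[0,0,0,0,0,-0.06,0],[0,0,0,0,0,-0.12,0],[0,0,0,0,0,-0.2,0],[0,0,0,0,0,-0.28,0],[0,0,0,0,0,-0.36,0],[0,0,0,0,0,-0.4,0],[0,0,0,0,0,-0.4,0]]'; python3 - <<'E'
from h import *
rows([541.3,-95,165],107)
E
```

```text
clock: 31.2
ee_pos: [469.4, -305.6, 3.7]
orientation: [0.621, 0.784, 0.0, 0.001]
contact_force: [0.9, 0.1, -0.2]
opening: 0.799
clock: 31.78
ee_pos: [469.9, -305.9, 4.8]
orientation: [0.621, 0.784, 0.0, 0.002]
contact_force: [-0.8, 1.2, 6.4]
opening: 0.625
clock: 32.45
ee_pos: [470.4, -306.6, 169.2]
orientation: [0.621, 0.784, -0.0, 0.006]
contact_force: [-0.5, -0.4, -0.7]
opening: 0.622
turn [ 0.0117  0.0181 -0.1248] shift [0.4743 0.2937 0.0081] n rows [6. 1.] yaw now 103.25 tcp [ 470.4 -306.6  169.2] t 32.5
```

```bash
python3 -m handwheel '[[0.012,0.018,-0.125,0.07,0.04,-0.01,0],[0.012,0.018,-0.125,0.15,0.09,-0.01,0],[0.012,0.018,-0.125,0.23,0.14,-0.01,0],[0.012,0.018,-0.125,0.31,0.19,-0.01,0],[0.012,0.018,-0.125,0.38,0.24,-0.01,0],[0.012,0.018,-0.125,0.44,0.27,0,0],[0.012,0.018,-0.125,0.474,0.294,0,0],[0.012,0.018,-0.125,0.474,0.294,0,0],[0.012,0.018,-0.125,0.474,0.294,0,0],[0.012,0.018,-0.125,0.474,0.294,0,0]]'; python3 - <<'E'
from h import *
z=sensors.get_obs()['ee_pos'][2]
inhand('w16.png',z+1); rows([541.3,-95,46],107)
E
```

```text
clock: 33.28
ee_pos: [541.0, -95.8, 167.7]
orientation: [0.595, 0.804, -0.0, -0.0]
contact_force: [-0.5, -0.3, -1.1]
opening: 0.622
edge px [[200, 193], [204, 272], [208, 193], [212, 252], [216, 277], [220, 273], [224, 266], [228, 277], [232, 251], [236, 272], [240, 270], [244, 270], [248, 270], [252, 270], [256, 270], [260, 270], [264, 271], [268, 270], [272, 270], [276, 277], [280, 270], [284, 238], [288, 228], [292, 225], [296, 193], [300, 276], [304, 270], [308, 265], [312, 276]]
edge in tool [-9.9  0.1 -1. ]
turn [-0.0015 -0.0004 -0.002 ] shift [0.0022 0.0017 0.3047] n rows [3. 1.] yaw now 106.94 tcp [541.  -96.1 167.9] t 33.3
```

```bash
python3 -m handwheel '[[0,0,0,-0.002,0.001,0.07,0],[0,0,0,-0.002,0.001,0.14,0],[0,0,0,-0.002,0.001,0.19,0],[0,0,0,-0.002,0.001,0.22,0],[0,0,0,-0.002,0.001,0.25,0],[0,0,0,-0.002,0.001,0.275,0],[0,0,0,-0.002,0.001,0.295,0],[0,0,0,-0.002,0.001,0.305,0],[0,0,0,-0.002,0.001,0.305,0]]'; python3 -m handwheel '[[0,0,0,0,0,0.002,0],[0,0,0,0,0,0.004,0],[0,0,0,0,0,0.004,0]]'
```

```text
clock: 34.08
ee_pos: [541.8, -97.9, 47.5]
orientation: [0.596, 0.803, -0.0, 0.0]
contact_force: [-4.2, 2.6, 16.7]
opening: 0.629
clock: 34.33
ee_pos: [541.8, -98.0, 47.5]
orientation: [0.596, 0.803, 0.001, 0.0]
contact_force: [-5.2, 7.8, 17.5]
opening: 0.632
```

```bash
python3 -m handwheel '[[0,0,0,0,0,-0.01,0],[0,0,0,0.004,0,-0.015,0],[0,0,0,0.007,0,-0.015,0],[0,0,0,0.007,0,-0.005,0],[0,0,0,0.007,0,0,0],[0,0,0,0.007,0,0.005,0],[0,0,0,0.007,0,0.01,0],[0,0,0,0.007,0,0.01,0]]'
```

```text
clock: 35.0
ee_pos: [541.8, -96.8, 44.8]
orientation: [0.596, 0.803, 0.0, 0.002]
contact_force: [-3.5, -3.6, 14.6]
opening: 0.63
```

```bash
python3 -m handwheel '[[0,0,0,0,0,0,73],[0,0,0,0,0,0,73],[0,0,0,0,0,0,73],[0,0,0,0,0,0,73],[0,0,0,0,0,0,73],[0,0,0,0,0,0,73]]'; python3 -m handwheel '[[0,0,0,0,0,-0.03,73],[0,0,0,0,0,-0.08,73],[0,0,0,0,0,-0.15,73],[0,0,0,0,0,-0.22,73],[0,0,0,0,0,-0.22,42],[0,0,0,0,0,-0.22,42],[0,0,0,0,0,-0.22,42]]'; python3 - <<'E'
from h import *
o=wood('w17.png',44); rows([541.3,-95,47],107)
cv2.imwrite('pics/w17c.png',cv2.resize(cv2.imread('pics/w17.png')[60:280,130:390],None,fx=2.5,fy=2.5))
E
```

```text
clock: 35.5
ee_pos: [541.7, -96.7, 44.5]
orientation: [0.596, 0.803, 0.0, 0.002]
contact_force: [-0.9, 0.0, -0.5]
opening: 0.727
clock: 36.08
ee_pos: [541.0, -96.4, 131.6]
orientation: [0.596, 0.803, 0.0, 0.001]
contact_force: [0.1, -0.8, 1.1]
opening: 0.526
[ 219  146   79   91 4569] [541.6 -93.5] size 54.9 68.8 ang 16.8
[  21  206   51   40 1174] [ 397.3 -164.7] size 35.3 31.4 ang 28.7
turn [ 0.0015  0.0018 -0.0074] shift [0.0031 0.0019 0.2107] n rows [3. 1.] yaw now 106.78 tcp [540.8 -96.4 131.3] t 36.1
```

The apparent width at z=44 matches the earlier spacer's at its height. Press check.

```bash
python3 -m handwheel '[[0,0,0,0.003,0.002,0.06,42],[0,0,0,0.003,0.002,0.12,42],[0,0,0,0.003,0.002,0.17,42],[0,0,0,0.003,0.002,0.2,42],[0,0,0,0.003,0.002,0.208,42],[0,0,0,0.003,0.002,0.208,42]]'; python3 -m handwheel '[[0,0,0,0,0,0.003,42],[0,0,0,0,0,0.006,42],[0,0,0,0,0,0.009,42],[0,0,0,0,0,0.012,42],[0,0,0,0,0,0.012,42]]';  python3 -m handwheel '[[0,0,0,0,0,-0.02,42],[0,0,0,0,0,-0.08,42],[0,0,0,0,0,-0.15,42],[0,0,0,0,0,-0.25,42],[0,0,0,0,0,-0.35,42],[0,0,0,0,0,-0.45,42],[0,0,0,0,0,-0.5,42],[0,0,0,0,0,-0.5,42]]'; python3 - <<'E'
from h import *
rows([455,80,200],107)
E
```

```text
clock: 36.63
ee_pos: [540.6, -94.7, 46.6]
orientation: [0.596, 0.803, -0.0, -0.001]
contact_force: [-0.2, 0.2, 0.4]
opening: 0.421
clock: 37.05
ee_pos: [540.8, -94.9, 44.3]
orientation: [0.596, 0.803, -0.0, -0.0]
contact_force: [-9.7, 2.4, 21.8]
opening: 0.421
clock: 37.72
ee_pos: [542.4, -95.3, 250.1]
orientation: [0.596, 0.803, 0.001, 0.005]
contact_force: [-0.7, -0.8, -0.7]
opening: 0.419
turn [ 0.0134  0.012  -0.0065] shift [ 0.4835 -0.0834  0.1217] n rows [5. 1.] yaw now 106.8 tcp [542.4 -95.3 250.1] t 37.7
```

The top is at 44, as it should be. Now the knobbed plate.

```bash
python3 -m handwheel '[[0.013,0.012,0,0.48,-0.083,0.05,60],[0.013,0.012,0,0.48,-0.083,0.05,60],[0.013,0.012,0,0.48,-0.083,0.1,60],[0.013,0.012,0,0.48,-0.083,0.15,60],[0.013,0.012,0,0.48,-0.083,0.18,60],[0.013,0.012,0,0.48,-0.083,0.18,60],[0.013,0.012,0,0.48,-0.083,0.18,60],[0.013,0.012,0,0.48,-0.083,0.18,60]]'; python3 - <<'E'
from h import *
o=wood('w18.png',8); rows([455,80,100],107)
cv2.imwrite('pics/w18c.png',cv2.resize(cv2.imread('pics/w18.png')[80:300,130:390],None,fx=2.5,fy=2.5))
E
```

```text
clock: 38.38
ee_pos: [456.3, 78.2, 177.1]
orientation: [0.596, 0.803, 0.0, 0.0]
contact_force: [0.5, 0.3, 0.0]
opening: 0.598
[ 227  133   64   61 1736] [456.2  85.9] size 54.0 54.9 ang 25.3
[ 260  334   56   31 1095] [ 550.7 -111.5] size 41.5 62.0 ang 16.9
turn [ 0.0032  0.0015 -0.0078] shift [ 0.0066 -0.0028  0.1935] n rows [2. 1.] yaw now 106.77 tcp [456.7  77.8 177.4] t 38.4
```

View pics/w18c.png

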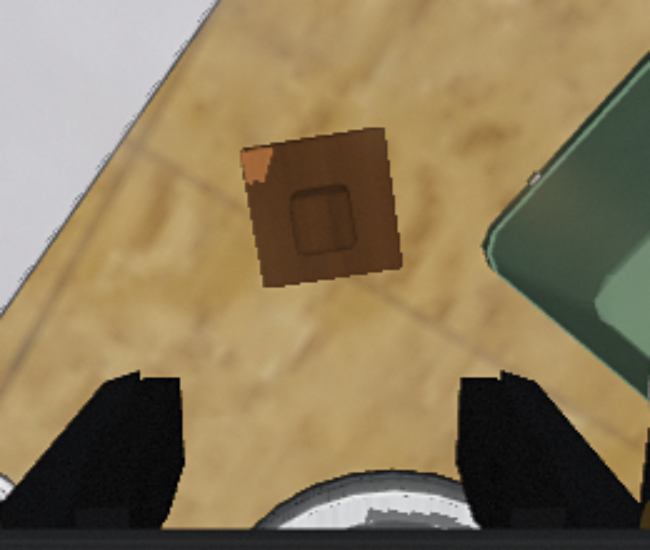

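The view shows the knob at (323,220) in the crop, with the plate turned 8.5° relative to the tool (world 25.3°). The scale's edge is 60 mm to the right, so I'll turn to yaw 205°, which keeps the body and camera away from it.

```bash
python3 - <<'E'
from h import *
o=sensors.get_obs(); print(ray('wrist',(259.2,168),32,o), ray('wrist',(130+321/2.5,80+207/2.5),8,o))
E
for i in 1 2 3; do python3 -m handwheel '[[0,0,-1,0,0,0,60],[0,0,-1,0,0,0,60],[0,0,-1,0,0,0,60],[0,0,-1,0,0,0,60],[0,0,-1,0,0,0,60],[0,0,-1,0,0,0,60]]' >/dev/null; done ; python3 - <<'E'
from h import *
o=wood('w19.png',8); rows([456,83,60],205.3); rows([456,83,11],205.3); print(o['q'])
E
```

```text
[456.83807366  86.60664048  32.        ] [456.32948362  86.24025582   8.        ]
[ 234  137   64   62 1784] [455.7  85.3] size 54.0 55.4 ang 24.9
[  10  178   74   65 2516] [ 561.5 -115.2] size 64.0 72.7 ang 26.0
turn [-0.0035  0.0065 -0.3122] shift [0.001  0.0173 0.2957] n rows [3. 2.] yaw now -164.07 tcp [457.8  76.5 178.3] t 40.0
turn [-0.0035  0.0065 -0.3122] shift [0.0014 0.0175 0.4182] n rows [5. 2.] yaw now -164.07 tcp [457.8  76.5 178.3] t 40.0
[-8.76744968e-02  2.38353377e-01  1.76369059e+00 -1.85831778e-04
  1.13559606e+00 -1.93685202e+00]
```

```bash
python3 -m handwheel '[[0,0.006,-0.31,-0.001,0.024,0.08,60],[0,0.006,-0.31,-0.001,0.024,0.16,60],[0,0.006,-0.31,-0.001,0.024,0.24,60],[0,0.006,-0.31,-0.001,0.024,0.31,60],[0,0.006,-0.31,-0.001,0.024,0.36,60],[0,0.006,-0.31,-0.001,0.024,0.4,60],[0,0.006,-0.31,-0.001,0.024,0.414,60],[0,0.006,-0.31,-0.001,0.024,0.414,60],[0,0.006,-0.31,-0.001,0.024,0.414,60]]';python3 -m handwheel '[[0,0,0,0,0,0,0],[0,0,0,0,0,0,0],[0,0,0,0,0,0,0],[0,0,0,0,0,0,0],[0,0,0,0,0,0,0],[0,0,0,0,0,0,0],[0,0,0,0,0,0,0],[0,0,0,0,0,0,0],[0,0,0,0,0,0,0]]'
```

```text
clock: 40.73
ee_pos: [456.6, 85.7, 13.3]
orientation: [-0.217, 0.976, -0.001, 0.001]
contact_force: [-0.3, 0.7, 1.5]
opening: 0.601
clock: 41.48
ee_pos: [456.8, 85.7, 13.6]
orientation: [-0.217, 0.976, -0.001, 0.001]
contact_force: [-0.5, 0.2, 5.6]
opening: 0.243
```

The knob is gripped (21.4 mm). Lift and carry.

```bash
python3 -m handwheel '[[0,0,0,0,0,-0.02,0],[0,0,0,0,0,-0.06,0],[0,0,0,0,0,-0.12,0],[0,0,0,0,0,-0.2,0],[0,0,0,0,0,-0.28,0],[0,0,0,0,0,-0.36,0],[0,0,0,0,0,-0.4,0],[0,0,0,0,0,-0.4,0],[0,0,0,0,0,-0.4,0]]'; python3 - <<'E'
from h import *
rows([541.3,-95,170],197)
E
```

```text
clock: 42.23
ee_pos: [456.4, 86.0, 173.9]
orientation: [-0.217, 0.976, -0.001, 0.001]
contact_force: [-0.7, -0.4, -0.5]
opening: 0.244
turn [-0.0053  0.0043  0.2705] shift [-1.000e-04 -4.998e-01  1.120e-02] n rows [5. 2.] yaw now -154.88 tcp [456.4  86.  173.9] t 42.2
```

```bash
python3 -m handwheel '[[-0.005,0.004,0.27,0,-0.08,0.01,0],[-0.005,0.004,0.27,0,-0.16,0.01,0],[-0.005,0.004,0.27,0,-0.25,0.01,0],[-0.005,0.004,0.27,0,-0.34,0.01,0],[-0.005,0.004,0.27,0,-0.42,0.01,0],[-0.005,0.004,0.27,0,-0.47,0.01,0],[-0.005,0.004,0.27,0,-0.5,0.01,0],[-0.005,0.004,0.27,0,-0.5,0.01,0],[-0.005,0.004,0.27,0,-0.5,0.01,0],[-0.005,0.004,0.27,0,-0.5,0.01,0]]'; python3 - <<'E'
from h import *
o,im=snap('wrist','w20.png'); rows([541.3,-95,60],197)
cv2.imwrite('pics/w20c.png',cv2.resize(im[100:340,110:400,::-1],None,fx=2.2,fy=2.2))
# far edge of plate: print hsv-wood rows per column
hsv=cv2.cvtColor(im,cv2.COLOR_RGB2HSV); m=((hsv[...,0]<14)&(hsv[...,1]>130)&(hsv[...,2]>40))
k,l,st,ce=cv2.connectedComponentsWithStats(m.astype('uint8'));print(st[1:][st[1:,4]>150])
E
```

```text
clock: 43.07
ee_pos: [540.7, -93.8, 170.0]
orientation: [-0.148, 0.989, 0.0, -0.0]
contact_force: [-0.0, 0.2, -0.1]
opening: 0.243
turn [ 0.0012 -0.0008  0.0031] shift [-0.0004 -0.0036  0.2756] n rows [3. 1.] yaw now -162.91 tcp [540.8 -93.7 170.2] t 43.1
[[ 200  145  116  144 7641]]
```

```bash
python3 - <<'E'
from h import *
im=cv2.imread('pics/w20.png'); hsv=cv2.cvtColor(im,cv2.COLOR_BGR2HSV); m=((hsv[...,0]<14)&(hsv[...,1]>130)&(hsv[...,2]>40))
for v in range(145,290,6):
    r=np.where(m[v,195:320])[0]+195; print(v,r.min() if len(r) else 0,r.max() if len(r) else 0,len(r),end=' | ')
print(); print('value col 256:',[(v,*im[v,256]) for v in range(180,250,4)])
o=sensors.get_obs();M=R.from_quat(o['orientation']).inv();z=o['ee_pos'][2]
for u,v in ((256,190),(256,195),(256,200),(256,205),(256,210),(200,230),(315,230)): print(u,v,M.apply(ray('wrist',(u,v),z-5.6,o)-o['ee_pos']).round(1))
E
```

```text
145 230 285 44 | 151 225 288 51 | 157 222 291 62 | 163 222 291 44 | 169 222 290 61 | 175 222 290 56 | 181 222 289 52 | 187 200 315 67 | 193 201 315 94 | 199 203 315 87 | 205 201 315 75 | 211 201 313 64 | 217 201 312 87 | 223 202 313 82 | 229 202 313 60 | 235 234 313 32 | 241 233 277 24 | 247 233 281 47 | 253 233 282 34 | 259 233 282 23 | 265 235 282 47 | 271 233 282 31 | 277 234 281 35 | 283 233 280 25 | 289 0 0 0 | 
value col 256: [(180, np.uint8(39), np.uint8(66), np.uint8(103)), (184, np.uint8(29), np.uint8(53), np.uint8(79)), (188, np.uint8(37), np.uint8(66), np.uint8(101)), (192, np.uint8(40), np.uint8(67), np.uint8(102)), (196, np.uint8(38), np.uint8(67), np.uint8(100)), (200, np.uint8(40), np.uint8(67), np.uint8(102)), (204, np.uint8(37), np.uint8(64), np.uint8(100)), (208, np.uint8(36), np.uint8(65), np.uint8(100)), (212, np.uint8(37), np.uint8(64), np.uint8(99)), (216, np.uint8(36), np.uint8(62), np.uint8(97)), (220, np.uint8(35), np.uint8(61), np.uint8(95)), (224, np.uint8(36), np.uint8(64), np.uint8(99)), (228, np.uint8(26), np.uint8(45), np.uint8(70)), (232, np.uint8(26), np.uint8(47), np.uint8(72)), (236, np.uint8(25), np.uint8(47), np.uint8(72)), (240, np.uint8(37), np.uint8(60), np.uint8(90)), (244, np.uint8(36), np.uint8(64), np.uint8(97)), (248, np.uint8(35), np.uint8(64), np.uint8(97))]
256 190 [26.8  0.3  5.6]
256 195 [24.3  0.3  5.6]
256 200 [21.8  0.3  5.6]
256 205 [19.3  0.3  5.6]
256 210 [16.7  0.3  5.6]
200 230 [  6.3 -27.2   5.6]
315 230 [ 6.3 29.3  5.6]
```

The plate is centred in the hand: far edge at row 186, which is 28.8 mm, and sides at -27 and +29. Inserting.

```bash
python3 -m handwheel '[[0,0,0,-0.001,-0.003,0.06,0],[0,0,0,-0.001,-0.003,0.12,0],[0,0,0,-0.001,-0.003,0.16,0],[0,0,0,-0.001,-0.003,0.18,0],[0,0,0,-0.001,-0.003,0.2,0],[0,0,0,-0.001,-0.003,0.22,0],[0,0,0,-0.001,-0.003,0.24,0],[0,0,0,-0.001,-0.003,0.255,0],[0,0,0,-0.001,-0.003,0.265,0],[0,0,0,-0.001,-0.003,0.265,0]]'; python3 -m handwheel '[[0,0,0,0,0,0.004,0],[0,0,0,0,0,0.008,0],[0,0,0,0,0,0.012,0],[0,0,0,0,0,0.012,0]]'
```

```text
clock: 43.95
ee_pos: [541.3, -94.6, 63.6]
orientation: [-0.149, 0.989, 0.0, -0.001]
contact_force: [0.5, -1.2, -0.8]
opening: 0.247
clock: 44.28
ee_pos: [541.2, -94.6, 58.7]
orientation: [-0.149, 0.989, 0.001, -0.001]
contact_force: [-0.1, -1.0, -0.9]
opening: 0.249
```

```bash
python3 -m handwheel '[[0,0,0,0,0,0.002,0],[0,0,0,0,0,0.003,0],[0,0,0,0,0,0.003,0]]'; python3 -m handwheel '[[0,0,0,0,0,0,55],[0,0,0,0,0,0,55],[0,0,0,0,0,0,55],[0,0,0,0,0,0,55],[0,0,0,0,0,0,55],[0,0,0,0,0,0,55]]'; python3 -m handwheel '[[0,0,0,0,0,-0.03,55],[0,0,0,0,0,-0.08,55],[0,0,0,0,0,-0.15,55],[0,0,0,0,0,-0.22,55],[0,0,0,0,0,-0.3,55],[0,0,0,0,0,-0.3,55],[0,0,0,0,0,-0.3,55]]';python3 - <<'E'
from h import *
o=wood('w21.png',52,100); wood('w21.png',56,100)
o,s=snap('scene','s9.png'); a=cv2.imread('pics/s0.png')
snap('side','d9.png')
im=cv2.imread('pics/w21.png'); hsv=cv2.cvtColor(im,cv2.COLOR_BGR2HSV); m=((hsv[...,0]<14)&(hsv[...,1]>130)&(hsv[...,2]>40))
for v in range(110,240,5):
    r=np.where(m[v,195:320])[0]+195; print(v,r.min() if len(r) else 0,r.max() if len(r) else 0,end=' | ')
# bystander check: side image diff at their spots
d0,d9=cv2.imread('pics/d0.png').astype(int),cv2.imread('pics/d9.png').astype(int)
for n,(u,v) in dict(dump=(317,180),stamp=(186,228),cakeP=(187,278),cakeP2=(335,211),green=(342,235),blue=(343,262),bowl=(206,166)).items():
    print(n,abs(d0-d9)[v-10:v+10,u-10:u+10].mean().round(1))
E
```

```text
clock: 44.53
ee_pos: [541.3, -94.7, 57.7]
orientation: [-0.149, 0.989, 0.0, -0.001]
contact_force: [-0.3, -0.5, 1.2]
opening: 0.244
clock: 45.03
ee_pos: [541.3, -94.7, 57.7]
orientation: [-0.149, 0.989, 0.0, -0.001]
contact_force: [-1.5, 0.1, 0.7]
opening: 0.55
clock: 45.62
ee_pos: [542.0, -94.9, 179.0]
orientation: [-0.149, 0.989, -0.0, 0.001]
contact_force: [-0.4, -0.7, -0.5]
opening: 0.551
[ 225  142   68   67 2877] [538.3 -94.2] size 57.3 54.9 ang 15.5
[ 223  143   69   68 2942] [537.5 -95. ] size 54.7 57.1 ang 17.1
110 0 0 | 115 0 0 | 120 0 0 | 125 0 0 | 130 0 0 | 135 0 0 | 140 0 0 | 145 230 286 | 150 223 291 | 155 224 291 | 160 224 291 | 165 225 291 | 170 225 291 | 175 225 291 | 180 225 289 | 185 225 290 | 190 226 289 | 195 226 290 | 200 225 290 | 205 225 290 | 210 228 286 | 215 0 0 | 220 0 0 | 225 0 0 | 230 0 0 | 235 0 0 | dump 3.6
stamp 4.4
cakeP 4.3
cakeP2 3.8
green 3.3
blue 4.0
bowl 4.8
```

```bash
python3 - <<'E'
from h import *
for f in ('s9','d9','s6','d6'):
    im=cv2.imread(f'pics/{f}.png');hsv=cv2.cvtColor(im,cv2.COLOR_BGR2HSV);m=((hsv[...,0]<13)&(hsv[...,1]>150)&(hsv[...,2]>60)).astype('uint8')
    k,l,st,ce=cv2.connectedComponentsWithStats(m)
    print(f,[(ce[i].round().tolist(),int(st[i,4])) for i in range(1,k) if st[i,4]>30])
E
```

```text
s9 []
d9 []
s6 []
d6 []
```

```bash
python3 - <<'E'
from h import *
H=lambda f:cv2.cvtColor(cv2.imread(f'pics/{f}.png'),cv2.COLOR_BGR2HSV)
for f,u,v in (('d6',222,281),('d6',313,224),('s6',267,226),('s6',216,284),('d6',150,210)): print(f,H(f)[v-1:v+2,u-1:u+2].reshape(-1,3).mean(0).round())
for f in ('d6','d9','s6','s9'):
    h=H(f);m=((h[...,0]<13)&(h[...,1]>125)&(h[...,2]>60)).astype('uint8')
    k,l,st,ce=cv2.connectedComponentsWithStats(m)
    print(f,[(ce[i].round().tolist(),int(st[i,4])) for i in range(1,k) if st[i,4]>20])
E
```

```text
d6 [ 14. 161. 195.]
d6 [ 14. 157. 196.]
s6 [ 14. 134. 165.]
s6 [ 14. 110.  99.]
d6 [ 90.   3. 212.]
d6 []
d9 []
s6 [([498.0, 104.0], 167), ([494.0, 129.0], 74), ([508.0, 141.0], 66)]
s9 [([498.0, 104.0], 170), ([494.0, 129.0], 76), ([509.0, 137.0], 47)]
```

```bash
python3 - <<'E'
from h import *
H=lambda f:cv2.cvtColor(cv2.imread(f'pics/{f}.png'),cv2.COLOR_BGR2HSV)
for f in ('d6','d9','s6','s9'):
    h=H(f);m=((h[...,0]<=15)&(h[...,1]>=125)&(h[...,2]>90)).astype('uint8')
    k,l,st,ce=cv2.connectedComponentsWithStats(m)
    print(f,[(ce[i].round().tolist(),int(st[i,4])) for i in range(1,k) if st[i,4]>25])
E
```

```text
d6 [([239.0, 205.0], 111), ([312.0, 223.0], 184), ([312.0, 271.0], 288), ([230.0, 280.0], 287)]
d9 [([262.0, 217.0], 44), ([265.0, 227.0], 117)]
s6 [([499.0, 103.0], 173), ([486.0, 127.0], 35), ([502.0, 132.0], 34), ([509.0, 135.0], 38), ([272.0, 225.0], 205)]
s9 [([499.0, 102.0], 181), ([487.0, 126.0], 36), ([502.0, 132.0], 34), ([509.0, 135.0], 38), ([274.0, 177.0], 218)]
```

All the wood is now in the pocket (side pixels (262–265,217–227)), and none is left on the table. Handing in.

```bash
python3 - <<'E'
from h import *
print(robot.hand_in())
E
```

```text
the job is handed in; nothing more can be done
None
```

I broke the cap loose, turned it about 130° anticlockwise, lifted it off and set it grip-up on the mat. I then loaded the pocket with the base block, both spacers (only two were there) and the knobbed plate, let go of everything and handed the job in at about 46 s. No verdict was reported.

**Last checks**
- **Cap:** a wrist view taken just after I let go showed it upright and covering the mat. I did not look at it again after that.
- **Spacers:** pressing lightly on each put the tops at about 36.5 mm and 44.5 mm, against 36 and 44 expected. Both met resistance on insertion, up to 23 N, and the second needed a small nudge sideways.
- **Knobbed plate:** it touched down at the expected height.
- **Table:** no wood was left on it in either fixed camera, and the image patches at the bystanders had not changed.

**What disagreed or was not seen**
- The last wrist estimate put the plate's centre about 3 mm off in x. I take this to be the stack's visible sides skewing the outline, but I did not confirm it.
- The 16-picture limit stopped my view of the plate in the gripper, so I judged its insertion and final position from numbers alone.

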